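Stand the tipped cells and start the balancing charge

ROBOT

A 7-joint arm with a two-finger parallel gripper is mounted at the origin on the work surface. World frame = base frame: x ahead of the robot, y to its left, z up, the work surface at z = 0. Lengths are in m, angles in rad, forces in N, time in s.
With the tool pointing down it reaches from about 0.4 to 0.875 m from the base axis. Payload 19.3 kg.
Tool frame: the origin (TCP) lies at the centre of the arm's flange, where the gripper is bolted on; the fingertips stand 173 mm ahead of it and the grasp point (between the pads) lies 155 mm ahead of it (bot.grip_point_offset is the distance from the TCP to the grasp point, in m); z points along the fingers, x is the direction in which the jaws open and shut, and the axes are right-handed (so a half turn about z gives the same grasp; the last joint's range is limited). The gripper opens to 85 mm and grips with 20 to 120 N. Pads are 22 mm wide; open, the fingers measure 114 mm over their backs; the gripper's body (76 mm by 85 mm) begins 54 mm behind the grasp point. The pads swing forward as they close: fully open they stand 13 mm farther back than shut.
Start: joints at [1.107, 0.521, -0.036, 1.599, 0.021, 1.021, -0.113], TCP at [0.24, -0.577, 0.405] pointing down, gripper open.
Joint ranges: [-2.91, 2.91], [-0.3, 2.13], [-1.5, 1.42], [0.17, 2.43], [-1.26, 4.41], [0.16, 1.93], [-2.52, 2.52]. Speed limits (rad/s): [1.89, 1.89, 2.39, 2.39, 3.01, 3.01, 3.01].

INTERFACE

Orientations are given as [roll, pitch, yaw] about the fixed x, y, z axes, in that order (R = Rz(yaw) Ry(pitch) Rx(roll)).
In Python, from workcell import bot gives the robot as it stands.
- The arm moves only by the tool step_arm, never from a script. Its argument "plan" is a list that holds one entry, the list of rows, each a list of 4 numbers: the shift along the world's x, y, z in cm, then the turn about the world's z in rad. A call has 1 to 12 rows; each row is the pose to reach, as a shift and turn from the pose measured when the call began; what a row does not reach only later rows make up. A row lasts 1/12 s, in which the tool goes at most 41.7 mm and 7.16 degrees, less where a joint would pass 70% of its speed; a pose out of reach is approached as far as the arm can. A call with a gripper value outside its range is refused whole. "jaw" is the closure, from 0 (fully open) to 1 (shut), set as the call begins (left out, the last holds). The fingers move at their own pace and stop on an object; "force" is the grip in N (left out, the last holds). Time passes only in rows, so rows that repeat a pose let the fingers close. It gives the time, the measured TCP pose, the force and the opening at its end, in the units of the state.
- bot.observe(): the state, without advancing time (a new reading comes with each control period).
- bot.grab_frame(name): name is "side" or "top"; returns a dict with "pixels" (420x560x3 uint8, blue, green, red), "mtx" (3x3 intrinsics, pixels), "R" (3x3) and "t" (3): a world point X has camera coordinates R X + t. Camera axes: x right, y down, z forward; pixel columns grow to the right and rows downward; lengths in m; the calibration is good to about 2 mm. A picture is of the moment at which its call begins. There is no depth.
- bot.job_done(): hands the job in, once; it reports no verdict.
The state is a dict: "clock": time; "qpos": joint angles; "qd": joint speeds; "joint_efforts": joint torques, N m; "position": TCP position; "tool_rot": TCP orientation; "force": force on the tool from outside, world axes, zero at the start; "moment": the same for the moment, N m; "grip_width": finger opening in m.
Only numpy, scipy, OpenCV 4.12 (cv2) and the standard library are available. Lean on these libraries where they do the work, as an engineer would, in place of code of your own. Each camera call takes 0.05 s, during which the arm holds its last target.

TASK

First turn the outer coarse ring on the charger back to its zero stop, then stand every tipped blue cell upright, studs up, on a copper strip in the tray's lanes, without knocking over or shifting its green neighbours. Then turn the outer ring until its pointer is on the orange tab, and finally push the output lever fully over to on. Leave the inner fine knob where it is throughout, and do not disturb the other things on the bench.

Things in the scene. Friction and masses are not known exactly. Their poses are not given: they have to be found in the camera images.
- tray: balancing tray fixed on the bench: grey, 340 (x) by 410 (y) mm, origin under its middle, floor 4 mm above the bench. Two lanes along its x axis between rails at y = 0 and +-202 mm (5 mm thick, tops 7 mm above the bench). Along each lane's middle, y = -110 and +110 mm, runs a flush copper strip 80 mm wide, 330 mm long. Three places a lane, near x = -120, 0, 120 mm; any may be taken
- cellA_mid (a point): blue energy-storage cell, a smooth can 44 x 44 mm square and 84 mm tall, 0.18 to 0.29 kg, bottom-heavy (centre of mass 26 mm above its bottom), loose, maybe absent; black top end with two brass studs 8 mm tall (one with a red collar), white band. Point at mid-height of the can; z axis from its bottom to its stud end, x and y normal to its sides. Starts tipped on its side, lying across its lane, stud end towards the tray's +y or -y side
- cellB_mid (a point): blue energy-storage cell, a smooth can 44 x 44 mm square and 84 mm tall, 0.18 to 0.29 kg, bottom-heavy (centre of mass 26 mm above its bottom), loose, maybe absent; black top end with two brass studs 8 mm tall (one with a red collar), white band. Point at mid-height of the can; z axis from its bottom to its stud end, x and y normal to its sides. Starts tipped on its side, lying across its lane, stud end towards the tray's +y or -y side
- cellC_mid (a point): blue energy-storage cell, a smooth can 44 x 44 mm square and 84 mm tall, 0.18 to 0.29 kg, bottom-heavy (centre of mass 26 mm above its bottom), loose, maybe absent; black top end with two brass studs 8 mm tall (one with a red collar), white band. Point at mid-height of the can; z axis from its bottom to its stud end, x and y normal to its sides. Starts tipped on its side, lying across its lane, stud end towards the tray's +y or -y side
- cellD_mid (a point): blue energy-storage cell, a smooth can 44 x 44 mm square and 84 mm tall, 0.18 to 0.29 kg, bottom-heavy (centre of mass 26 mm above its bottom), loose, maybe absent; black top end with two brass studs 8 mm tall (one with a red collar), white band. Point at mid-height of the can; z axis from its bottom to its stud end, x and y normal to its sides. Starts tipped on its side, lying across its lane, stud end towards the tray's +y or -y side
- keepP_mid (a point): green cell of the same size and build, loose, already standing on a copper strip in one of the lanes: a neighbour to leave alone. Point at the middle of the can, z axis up to the studs
- keepQ_mid (a point): green cell of the same size and build, loose, already standing on a copper strip in one of the lanes: a neighbour to leave alone. Point at the middle of the can, z axis up to the studs
- coarse_grip (a point): centre of the OUTER (coarse) ring of the dual concentric control on top of the grey charger console (console fixed, 250 x 130 mm, top 60 mm above the bench). Ring: grey ribbed, 52 mm diameter, 18 mm tall, its underside 63 mm and its top 81 mm above the bench; this point is on its axis, 73 mm above the bench; white line on top along the ring's -x axis is its pointer
- coarse (a joint): angle of the outer ring, rad, 0 to 3.6: 0 is fully anticlockwise (seen from above) against its stop, pointer at the red tick on the side nearest the robot; grows clockwise seen from above; stays where left (friction about 0.05 N m)
- fine_line (a point): end of the yellow line on the INNER (fine) knob: black, 22 mm diameter, standing on the ring from 81 to 100 mm above the bench, on the same axis; the point lies 11 mm off the axis, at its top. Turns easily (0.02 N m), on its own joint
- fine (a joint): angle of the inner knob, rad, clockwise from above; to be left as found
- mark_tab (a point): flat orange tab painted on the dial outside the ring, 37 mm from the axis on the console top, cannot be touched; its -x axis points outward from the dial axis
- mark (a joint): dial angle of the orange tab on the same scale as the ring's angle, rad: the ring's pointer is on the tab when the two angles are equal; differs from start to start, 1.7 to 3.2
- output (a joint): output lever on the console, 130 mm beyond the ring: 0 is off (leaning to the robot's side, the console's -x), 1.0 is fully over to the far side (+x), on; stick with a red ball (26 mm diameter) 45 mm from its hinge, on a grey block 70 x 50 mm whose top is 85 mm above the bench; the hinge is 82 mm above the bench; stays where it is left, light to push (about 1.5 N)
- output_tip (a point): centre of the red ball at the tip of the output lever, moves in the console's x-z plane
- spool: bystander, not part of the job: solder spool, 54 mm diameter, 50 mm tall; origin at its underside
- sink: bystander, not part of the job: green circuit board 50 x 70 mm with an aluminium heat sink, 34 mm tall; origin at its underside
- meter: bystander, not part of the job: yellow hand multimeter 130 x 70 x 30 mm; origin at its underside
- flux: bystander, not part of the job: flux jar, 44 mm diameter, 70 mm tall; origin at its underside
- driver: bystander, not part of the job: screwdriver lying on the bench; origin at its underside
- pen: bystander, not part of the job: green rotary tool standing on its end, 30 mm diameter, 160 mm tall; origin at its underside
Not all that is in view belongs to the job. Leave any brown or pink look-alike of the part that bears cellB_mid alone.

How it is judged:
On the way, in this order (a step that is already met when the one before it is completed fails the run):
1. the coarse ring is back at zero (value of joint coarse below 0.12 rad), for 0.2 s.
2. every blue cell stands on a copper strip, with the coarse ring still at zero (angle between each of cellA_mid, cellB_mid, cellC_mid, cellD_mid's own z axis and vertical below 0.12 rad and height (world z) of each of cellA_mid, cellB_mid, cellC_mid, cellD_mid below 0.052 m and linear speed of each of cellA, cellB, cellC, cellD below 0.03 m/s and x of cellA_mid in the frame of tray between -0.165 and 0.165 m and (y of cellA_mid in the frame of tray between -0.14 and -0.08 m or y of cellA_mid in the frame of tray between 0.08 and 0.14 m) and x of cellB_mid in the frame of tray between -0.165 and 0.165 m and (y of cellB_mid in the frame of tray between -0.14 and -0.08 m or y of cellB_mid in the frame of tray between 0.08 and 0.14 m) and x of cellC_mid in the frame of tray between -0.165 and 0.165 m and (y of cellC_mid in the frame of tray between -0.14 and -0.08 m or y of cellC_mid in the frame of tray between 0.08 and 0.14 m) and x of cellD_mid in the frame of tray between -0.165 and 0.165 m and (y of cellD_mid in the frame of tray between -0.14 and -0.08 m or y of cellD_mid in the frame of tray between 0.08 and 0.14 m) and value of joint coarse below 0.2 rad), for 0.3 s.
3. the coarse ring points at the orange tab (angle between the x axis of coarse_grip and the x axis of mark_tab, either way round below 0.15 rad and value of joint coarse above 1.2 rad), for 0.2 s.
4. the output lever is on (value of joint output above 0.85 rad), for 0.2 s.
At the end, for the whole second after the job is handed in: Every blue cell present stands still on the tray floor, within 0.12 rad of upright, within 30 mm of a strip's centre line; ring pointer within 0.15 rad of the tab; lever past 0.85 rad; fine knob's line end within 4 mm of its start; green cells upright (all of step 3 and angle between each of cellA_mid, cellB_mid, cellC_mid, cellD_mid, keepP_mid, keepQ_mid's own z axis and vertical below 0.12 rad and height (world z) of each of cellA_mid, cellB_mid, cellC_mid, cellD_mid below 0.052 m and linear speed of each of cellA, cellB, cellC, cellD below 0.03 m/s and x of cellA_mid in the frame of tray between -0.165 and 0.165 m and (y of cellA_mid in the frame of tray between -0.14 and -0.08 m or y of cellA_mid in the frame of tray between 0.08 and 0.14 m) and x of cellB_mid in the frame of tray between -0.165 and 0.165 m and (y of cellB_mid in the frame of tray between -0.14 and -0.08 m or y of cellB_mid in the frame of tray between 0.08 and 0.14 m) and x of cellC_mid in the frame of tray between -0.165 and 0.165 m and (y of cellC_mid in the frame of tray between -0.14 and -0.08 m or y of cellC_mid in the frame of tray between 0.08 and 0.14 m) and x of cellD_mid in the frame of tray between -0.165 and 0.165 m and (y of cellD_mid in the frame of tray between -0.14 and -0.08 m or y of cellD_mid in the frame of tray between 0.08 and 0.14 m) and value of joint output above 0.85 rad and distance of fine_line from where it was at the start of the episode below 0.004 m); the robot touches nothing.
It fails at once if the inner fine knob is turned (its line end moved more than 4 mm) (distance of fine_line from where it was at the start of the episode above 0.004 m).
It fails at once if a green cell is knocked over or shifted more than 45 mm (angle between any of keepP_mid, keepQ_mid's own z axis and vertical above 0.6 rad or distance of any of keepP_mid, keepQ_mid from where it was at the start of the episode above 0.045 m).
It fails at once if a bystander is shifted more than 40 mm (distance of any of spool, sink, meter, flux, driver, pen from where it was at the start of the episode above 0.04 m).
Of cellA, cellB, cellC, cellD only 3 to 4 are there at a start; the rules pass over those that are not, and their reading is None.
At some moment in a run one of cellA, cellB, cellC, cellD may be knocked a few centimetres aside while the robot is not near it.
It also fails if it takes over 210 s, if anything falls off the work surface, if the arm or the gripper's body presses on something with over 40 N, if the wrist force passes 120 N, or if a joint passes its speed limit or range.

## Working session

There is one attempt and no reset: what is moved stays moved. The work goes in short steps, Python scripts to look and compute and a tool call to move; the robot and the scene stay as the last step left them, time stands still between calls to the robot, and variables do not carry over. Pictures are saved under pics/ and viewed, and the job is handed in when it is done.

Besides the shell and the picture viewer there is one more tool, called after "Call:" as name(argument=value, ...) on one line, values as JSON. step_arm: Moves the arm, as the interface text tells. Its arguments: {"type":"object","properties":{"plan":{"type":"array"},"jaw":{"type":"number"},"force":{"type":"number"}},"required":["plan"]}

```bash
ls; mkdir -p pics
cat > h.py <<'E'
import numpy as np, cv2
from workcell import bot
def snap(name,tag):
    f=bot.grab_frame(name); cv2.imwrite(f'pics/{tag}.png',f['pixels']); np.savez(f'pics/{tag}.npz',mtx=f['mtx'],R=f['R'],t=f['t'],px=f['pixels']); return f
def load(tag): return np.load(f'pics/{tag}.npz')
def back(f,u,v,z):
    d=np.linalg.inv(f['mtx'])@np.array([u,v,1.]); R=f['R'];o=-R.T@f['t'];d=R.T@d
    return o+d*(z-o[2])/d[2]
def proj(f,X):
    c=f['R']@np.array(X,float)+f['t'];p=f['mtx']@c;return p[:2]/p[2]
E
python3 - <<'E'
from h import *
for n in('top','side'):
    f=snap(n,n+'0'); print(n,f['mtx'].tolist(),(-f['R'].T@f['t']).round(3),f['R'].round(3).tolist())
print(bot.observe())
E
```

```text
pics
top [[406.83097991410096, 0.0, 277.801968745826], [0.0, 406.83097991410096, 209.6874500148963], [0.0, 0.0, 1.0]] [0.318 0.    1.195] [[-0.029, -1.0, -0.0], [-0.991, 0.029, -0.131], [0.131, -0.003, -0.991]]
side [[456.23713530585474, 0.0, 279.1571891998281], [0.0, 456.23713530585474, 208.4899965499048], [0.0, 0.0, 1.0]] [ 0.939 -0.774  0.936] [[0.856, 0.518, -0.002], [0.349, -0.58, -0.736], [-0.382, 0.629, -0.677]]
{'clock': 0.1, 'qpos': array([ 1.10681106,  0.52192607, -0.03634486,  1.59992643,  0.02122733,
        1.02108287, -0.11279849]), 'qd': array([-3.49344236e-04, -1.17641532e-03,  1.91954257e-04,  2.04630004e-04,
        1.54775864e-03,  7.08914057e-05,  1.83611509e-03]), 'joint_efforts': array([ 6.74402516e-03, -9.28482127e+01,  1.98629647e+00, -3.70536339e+01,
        1.84331217e-02,  5.31952071e-03,  3.42236319e-05]), 'position': array([ 0.23974484, -0.57706255,  0.40420947]), 'tool_rot': array([ 3.14151256e+00,  9.53522578e-04, -1.17699161e+00]), 'force': array([0.0403346 , 0.73891903, 0.1113923 ]), 'moment': array([ 0.00743002,  0.05118143, -0.02726467]), 'grip_width': 0.08536385431123188}
```

View pics/top0.png

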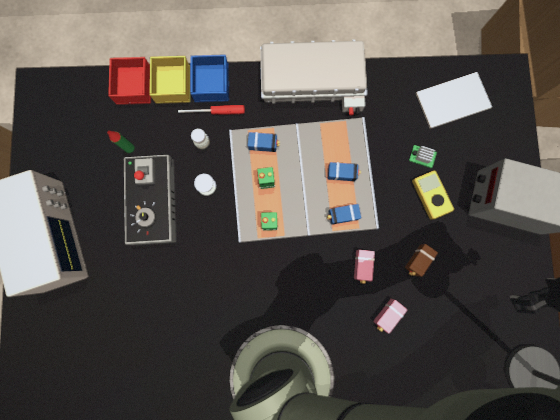

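View pics/side0.png

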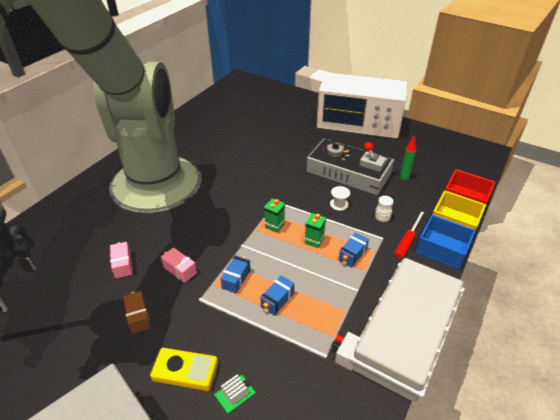

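```bash
cat > crop.py <<'E'
import cv2,sys
t,x0,y0,x1,y1,s,o=sys.argv[1:]
im=cv2.imread(f'pics/{t}.png')[int(y0):int(y1),int(x0):int(x1)]
cv2.imwrite(f'pics/{o}.png',cv2.resize(im,None,fx=float(s),fy=float(s),interpolation=cv2.INTER_CUBIC))
E
python3 crop.py top0 220 110 385 250 4.5 c1; python3 crop.py top0 110 140 190 250 5 c2; python3 crop.py side0 300 130 400 200 7 c3; python3 crop.py side0 200 190 390 350 4 c4
```

```text
(no output)
```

View pics/c1.png

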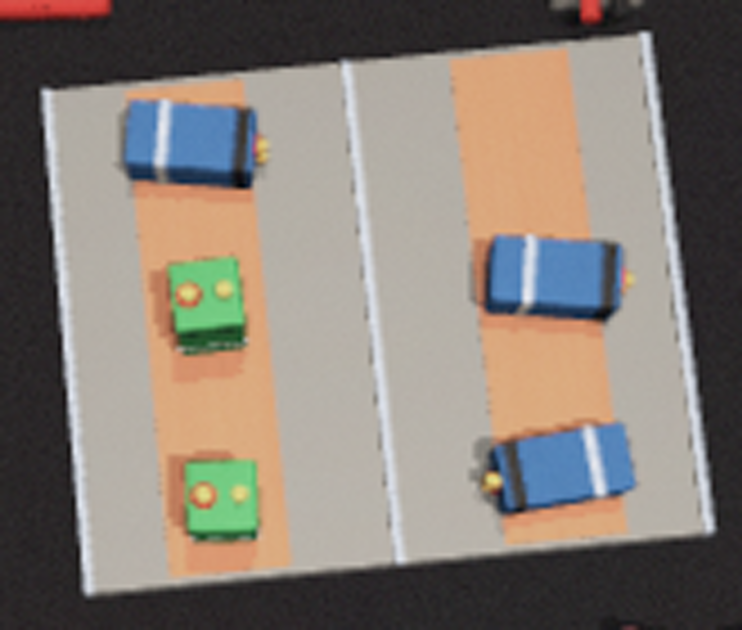

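View pics/c2.png

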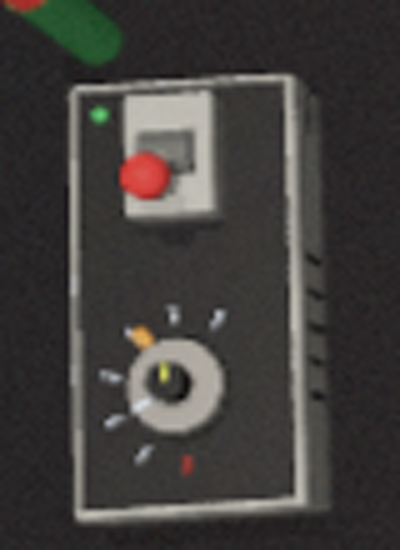

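View pics/c3.png

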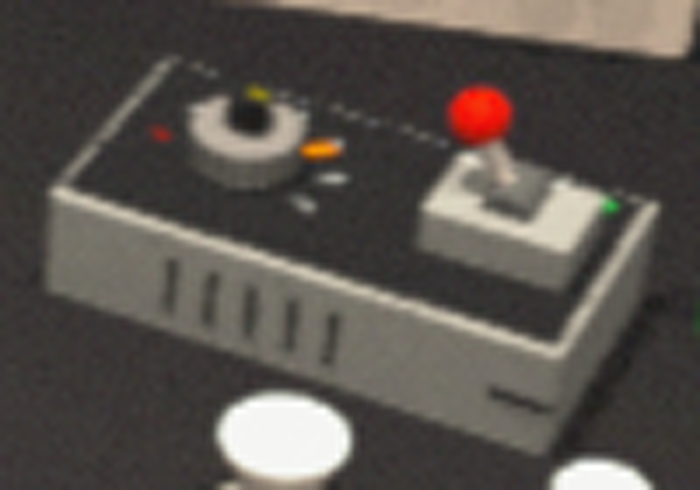

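View pics/c4.png

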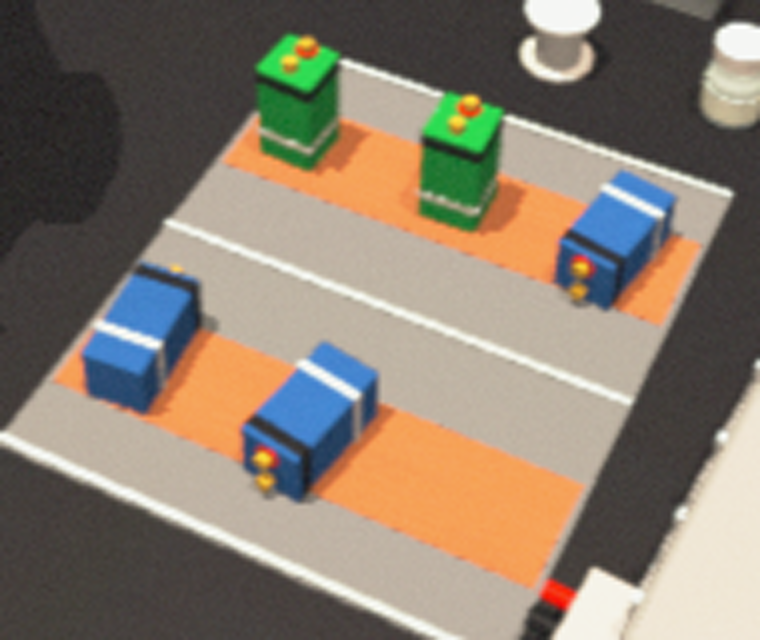

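Run:
```python
from h import *
f=load('top0'); c1=lambda x,y:(220+x/4.5,110+y/4.5); c2=lambda x,y:(110+x/5,140+y/5)
def B(p,z): return back(f,*p,z)
P=[B(c1(*p),.007)[:2] for p in[(45,90),(648,35),(712,532),(90,593)]]
print(np.array(P).round(4)); c=np.mean(P,0)
ex=(P[0]+P[1]-P[2]-P[3]); th=np.arctan2(ex[1],ex[0]); print('tray',c,th, [np.linalg.norm(P[i]-P[(i+1)%4]) for i in range(4)])
Rm=np.array([[np.cos(th),np.sin(th)],[-np.sin(th),np.cos(th)]])
np.savez('tray.npz',c=c,th=th,Rm=Rm)
def T(X): return (Rm@(X[:2]-c)).round(4)
# cells top face corners z=.048  (4 corners of lying top face, approx)
cells={'far':[(130,100),(256,110),(250,187),(128,178)],'mid':[(492,237),(622,243),(615,318),(490,308)],'near':[(497,446),(628,424),(634,482),(505,511)]}
for k,v in cells.items():
    Q=np.array([B(c1(*p),.048)[:2] for p in v]); m=Q.mean(0); a=(Q[1]+Q[2]-Q[0]-Q[3]); print(k,m.round(4),T(m),'ang',np.arctan2(a[1],a[0]).round(3),[np.linalg.norm(Q[i]-Q[(i+1)%4]).round(4) for i in range(4)])
for k,v in {'g1':[(170,262),(240,258),(244,305),(172,310)],'g2':[(186,462),(256,460),(257,527),(188,530)]}.items():
    Q=np.array([B(c1(*p),.088)[:2] for p in v]); m=Q.mean(0);print(k,m.round(4),T(m),[np.linalg.norm(Q[i]-Q[(i+1)%4]).round(4) for i in range(4)])
# console
k=B(c2(168,382),.10);r=B(c2(177,385),.081);print('knob',k,'ring',r,'red',B(c2(187,465),.06),'tab',B(c2(143,337),.06),'ball',B(c2(145,176),.12))
C=[B(c2(*p),.06)[:2] for p in[(72,90),(293,78),(300,500),(80,517)]];print(np.array(C).round(4),np.mean(C,0))
e=C[0]+C[1]-C[2]-C[3];print('cons ang',np.arctan2(e[1],e[0]))
```

```text
[[ 0.7222  0.1336]
 [ 0.7488 -0.2734]
 [ 0.4119 -0.2959]
 [ 0.384   0.1091]]
tray [ 0.5667342  -0.08167178] 0.06961930427907814 [np.float64(0.40793245899614616), np.float64(0.33765090570889966), np.float64(0.4059724800585073), np.float64(0.3390906163808841)]
far [0.6696 0.0352] [0.1108 0.1095] ang -1.679 [np.float64(0.0819), np.float64(0.0514), np.float64(0.0788), np.float64(0.052)]
mid [ 0.5753 -0.1952] [ 0.0006 -0.1139] ang -1.664 [np.float64(0.0834), np.float64(0.0493), np.float64(0.0799), np.float64(0.0465)]
near [ 0.4532 -0.1963] [-0.1212 -0.1064] ang -1.406 [np.float64(0.0843), np.float64(0.037), np.float64(0.0836), np.float64(0.0415)]
g1 [0.5679 0.0266] [0.0087 0.1079] [np.float64(0.0433), np.float64(0.0297), np.float64(0.0445), np.float64(0.0303)]
g2 [0.4368 0.0206] [-0.1225  0.1111] [np.float64(0.0427), np.float64(0.0409), np.float64(0.0419), np.float64(0.0416)]
knob [0.45501896 0.36038177 0.1       ] ring [0.45559196 0.36165249 0.081     ] red [0.41303163 0.36226629 0.06      ] tab [0.48597015 0.38798442 0.06      ] ball [0.56472548 0.36779885 0.12      ]
[[0.63   0.4309]
 [0.6334 0.3045]
 [0.3917 0.2991]
 [0.3858 0.4214]] [0.51019527 0.36396583]
cons ang 0.030613504358596857
```

Run:
```python
from h import *
f=load('side0'); c3=lambda x,y:(300+x/7,130+y/7)
for n,p,z in [('ringtop',(248,123),.081),('red',(160,133),.06),('tab',(321,150),.06),('ball',(481,114),.117)]:
    print(n,back(f,*c3(*p),z).round(4))
# ball triangulation
t=load('top0'); pt=(110+145/5,140+176/5)
best=min((np.linalg.norm(back(t,*pt,z)-back(f,*c3(481,114),z)),z) for z in np.arange(.08,.16,.001)); print(best,back(t,*pt,best[1]))
c4=lambda x,y:(200+x/4,190+y/4)
```

```text
ringtop [0.4616 0.3637 0.081 ]
red [0.4179 0.3629 0.06  ]
tab [0.4888 0.3895 0.06  ]
ball [0.5674 0.3754 0.117 ]
(np.float64(0.005283951709111071), np.float64(0.12100000000000004)) [0.56449567 0.36745677 0.121     ]
```

Run:
```python
from h import *
out=[]
for tag,box in (('top0',(115,185,175,245)),('side0',(310,130,370,170))):
    f=load(tag); s=8; x0,y0,x1,y1=box
    im=cv2.resize(f['px'][y0:y1,x0:x1],None,fx=s,fy=s,interpolation=cv2.INTER_CUBIC)
    for c,col in(((.4555,.3617),(0,255,0)),((.4615,.3637),(0,0,255))):
      for r,z in((.026,.081),(.011,.1),(.026,.063)):
        pts=[(proj(f,(c[0]+r*np.cos(a),c[1]+r*np.sin(a),z))-np.array([x0,y0])+.5)*s for a in np.linspace(0,6.283,60)]
        cv2.polylines(im,[np.int32(pts)],True,col,1)
    cv2.imwrite(f'pics/ov_{tag}.png',im)
```

```text
(no output)
```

View pics/ov_top0.png

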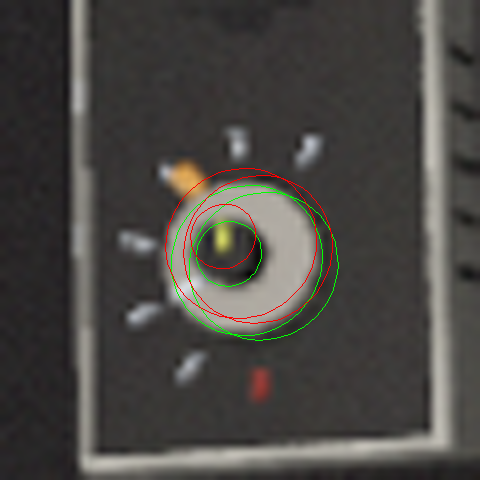

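View pics/ov_side0.png

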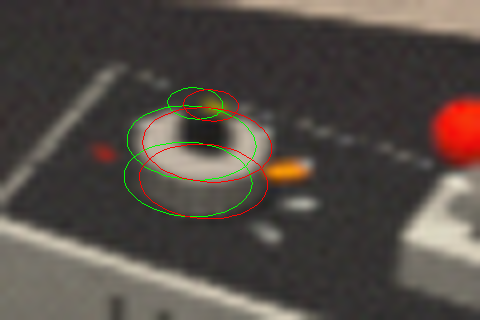

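Call:
step_arm(plan=[[[4,6,0,0],[8,12,0,0],[12,18,0,0],[15,23,0,0.1],[18,28,0,0.2],[20,32,0,0.3],[22,36,0,0.4],[24,40,0,0.5],[25,44,0,0.6],[26,48,0,0.7],[26,52,0,0.8],[26,56,0,0.9]]], jaw=0, force=25)

```text
clock: 1.1
position: [0.4718, -0.1357, 0.4041]
tool_rot: [-3.142, 0.001, -0.272]
force: [1.4, -0.1, -0.2]
grip_width: 0.085
```

```bash
python3 -c "
from h import *
s=bot.observe();print(s['clock'],s['position'],s['tool_rot'],s['qpos'].round(3),s['force'])"
```

```text
1.1 [ 0.47178762 -0.13568908  0.40413679] [-3.14159218e+00  8.81601155e-04 -2.72112070e-01] [ 0.475  0.331 -0.394  1.93   0.158  0.911 -0.27 ] [ 1.43698638 -0.09363134 -0.20399659]
```

Call:
step_arm(plan=[[[1,4,0,0.05],[2,8,0,0.1],[2,12,0,0.15],[2,16,0,0.2],[2,20,0,0.25],[1,24,0,0.3],[1,28,0,0.37],[0,32,0,0.37],[0,36,0,0.37],[-0.5,40,0,0.37],[-1,44,0,0.37],[-1.4,48,0,0.37]]])

```text
clock: 2.1
position: [0.4571, 0.3461, 0.4039]
tool_rot: [3.141, 0.001, 0.098]
force: [1.1, -0.8, 0.2]
grip_width: 0.0853
```

Call:
step_arm(plan=[[[-1.4,14,0,0.1],[-1.4,14,0,0.1],[-1.4,14,0,0.1]]])

```text
clock: 2.35
position: [0.4444, 0.4704, 0.4036]
tool_rot: [3.141, 0.002, 0.198]
force: [0.8, -0.2, 1.2]
grip_width: 0.0856
```

Call:
step_arm(plan=[[[0.7,-4,0,0],[1.4,-8,0,-0.1],[1.4,-10.8,-3,-0.1],[1.4,-10.8,-6,-0.1],[1.4,-10.8,-9,-0.1],[1.4,-10.8,-11,-0.1],[1.4,-10.8,-11,-0.1],[1.4,-10.8,-11,-0.1]]])

```text
clock: 3.02
position: [0.4583, 0.3625, 0.2932]
tool_rot: [3.14, 0.003, 0.098]
force: [-0.2, 0.3, 0.7]
grip_width: 0.0854
```

```bash
python3 - <<'E'
from h import *
s=bot.observe();print(s['position'],s['tool_rot'],s['qpos'].round(3))
snap('side','s1');snap('top','t1')
E
python3 crop.py s1 290 80 400 180 6 c5;python3 crop.py t1 100 130 220 250 5 c6
```

```text
[0.45828135 0.36246579 0.29322368] [3.13992821 0.00325087 0.09835028] [-0.404  0.645 -0.528  1.783  0.421  0.831 -1.036]
```

View pics/c5.png

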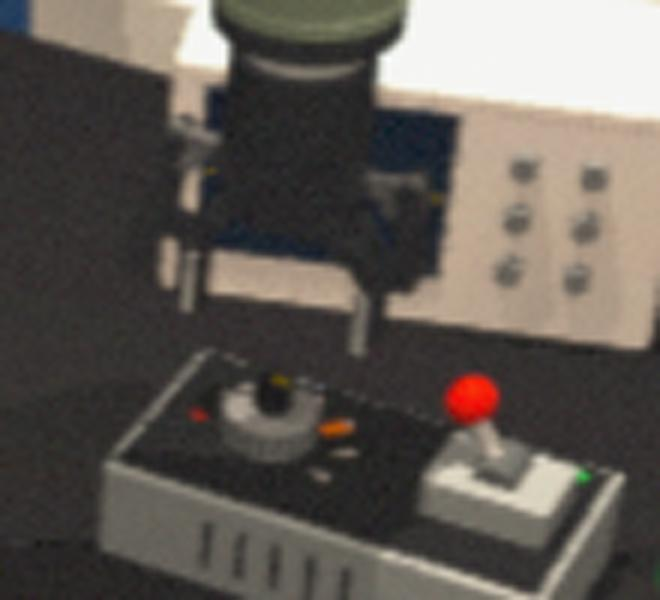

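View pics/c6.png

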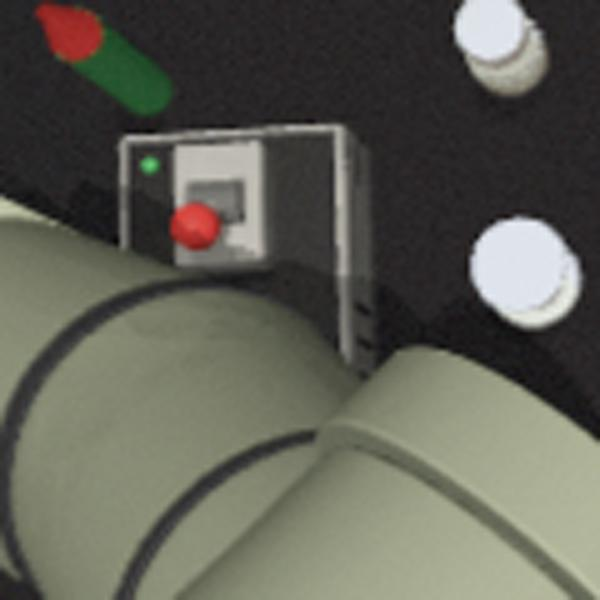

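Call:
step_arm(plan=[[[0,0,-3,0],[0,0,-5,0],[0,0,-5.7,0],[0,0,-5.7,0]]])

```text
clock: 3.45
position: [0.4586, 0.3629, 0.2377]
tool_rot: [3.141, 0.001, 0.098]
force: [-0.4, 0.3, -0.7]
grip_width: 0.0857
```

```bash
python3 - <<'E'
from h import *
snap('side','s2')
E
python3 crop.py s2 290 80 400 180 6 c5
```

```text
(no output)
```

View pics/c5.png

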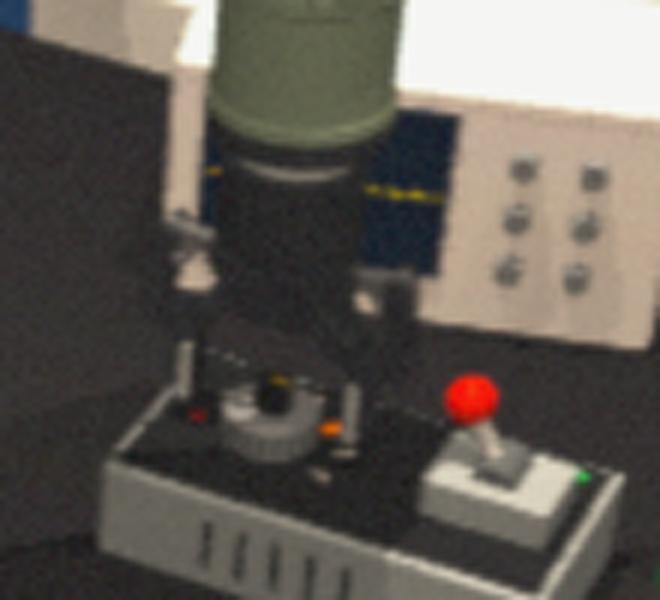

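Call:
step_arm(plan=[[[0,0,0,0],[0,0,0,0],[0,0,0,0],[0,0,0,0],[0,0,0,0],[0,0,0,0]]], jaw=0.6, force=20)

```text
clock: 4.0
position: [0.4587, 0.3635, 0.2401]
tool_rot: [-3.141, -0.001, 0.098]
force: [-4.8, -2.2, 15.1]
grip_width: 0.0511
```

Call:
step_arm(plan=[[[0,0,0,0.08],[0,0,0,0.16],[0,0,0,0.24],[0,0,0,0.32],[0,0,0,0.4],[0,0,0,0.48],[0,0,0,0.56],[0,0,0,0.64],[0,0,0,0.72],[0,0,0,0.8],[0,0,0,0.8]]])

```text
clock: 4.92
position: [0.459, 0.3635, 0.2404]
tool_rot: [-3.141, -0.001, 0.902]
force: [2.9, 1.7, -2.9]
grip_width: 0.0509
```

```bash
python3 - <<'E'
from h import *
s=bot.observe();print(s['qpos'].round(3),s['moment'],s['force'])
snap('side','s3')
E
python3 crop.py s3 310 110 375 170 10 c5
```

```text
[-0.307  0.768 -0.683  1.801  0.649  0.809 -0.416] [ 0.23436233 -0.33872668  0.04399952] [ 2.89788854  1.71301845 -2.85990871]
```

View pics/c5.png

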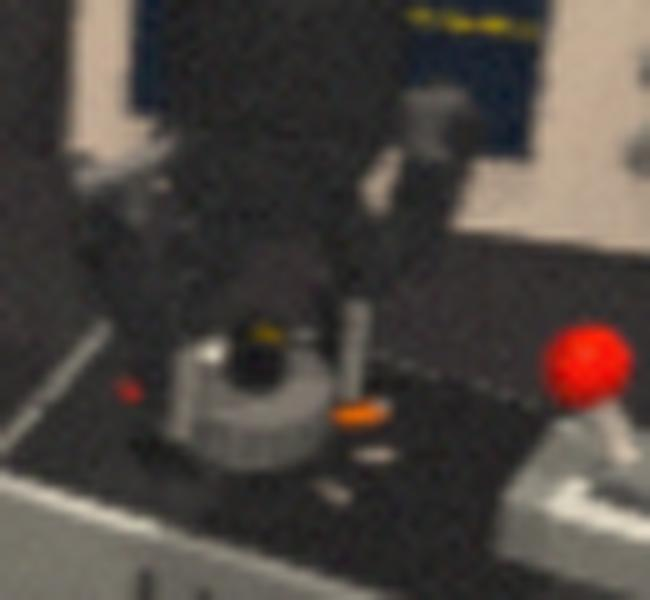

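Call:
step_arm(plan=[[[0,0,0,0.05],[0,0,0,0.1],[0,0,0,0.15],[0,0,0,0.2],[0,0,0,0.25],[0,0,0,0.25]]])

```text
clock: 5.47
position: [0.4594, 0.3634, 0.2405]
tool_rot: [-3.141, -0.002, 1.146]
force: [4.3, 2.9, -8.0]
grip_width: 0.0509
```

Run:
```python
from h import *
s=bot.observe();print(s['qpos'].round(3),s['moment'],s['force'])
```

```text
[-0.271  0.786 -0.738  1.799  0.696  0.835 -0.207] [ 0.31952467 -0.89760503 -0.0029851 ] [ 4.34424942  2.91829381 -7.95209511]
```

Call:
step_arm(plan=[[[0,0,0,0.04],[0,0,0,0.08],[0,0,0,0.12],[0,0,0,0.16],[0,0,0,0.2],[0,0,0,0.2]]])

```text
clock: 5.97
position: [0.4597, 0.3635, 0.2409]
tool_rot: [3.141, -0.003, 1.345]
force: [2.4, 2.1, -0.6]
grip_width: 0.0506
```

```bash
python3 - <<'E'
from h import *
s=bot.observe();print(s['qpos'].round(3),s['moment'],s['force'])
snap('side','s4')
E
python3 crop.py s4 310 110 375 170 10 c5
```

```text
[-0.244  0.802 -0.783  1.797  0.733  0.858 -0.035] [ 0.48091754 -0.66966085  0.03505018] [ 2.42459884  2.14443975 -0.6146465 ]
```

View pics/c5.png

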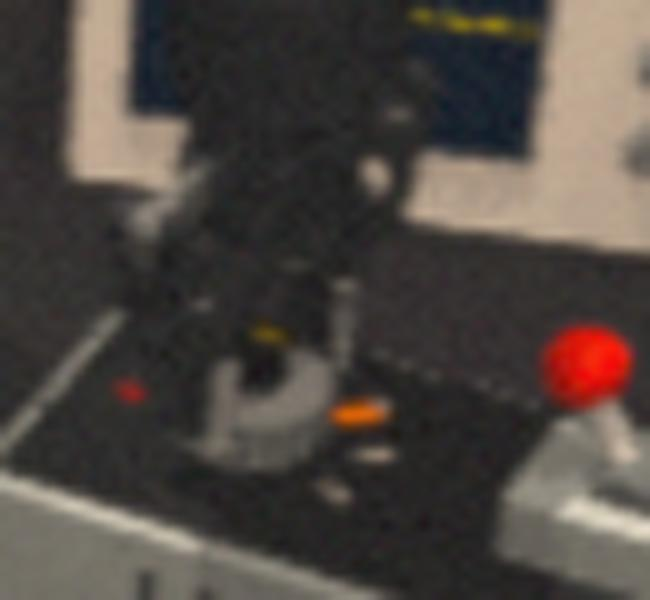

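Call:
step_arm(plan=[[[0,0,0,0],[0,0,0,0],[0,0,0,0],[0,0,4,0],[0,0,8,0],[0,0,8,0]]], jaw=0)

```text
clock: 6.52
position: [0.46, 0.365, 0.3271]
tool_rot: [3.138, -0.008, 1.343]
force: [1.0, 1.5, 0.9]
grip_width: 0.0853
```

```bash
python3 - <<'E'
from h import *
snap('side','s5')
E
python3 crop.py s5 310 110 375 170 10 c5
```

```text
(no output)
```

View pics/c5.png

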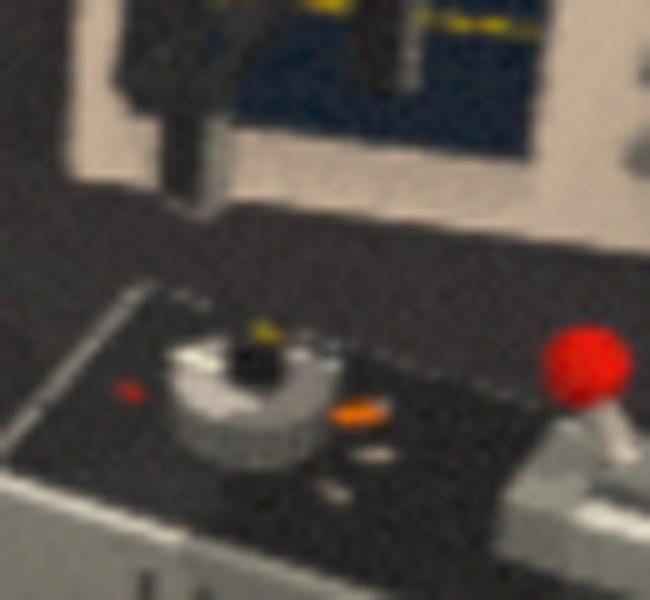

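Run:
```python
from h import *
f=load('s5'); c=(.4592,.3635)
im=cv2.imread('pics/c5.png')
for a in (0,.2,.4,.6,1.0):
  b=np.pi+.03-a
  print(a,*[((proj(f,(c[0]+r*np.cos(b),c[1]+r*np.sin(b),.081))-[310,110]+.5)*10).round() for r in(.011,.018,.026)],((proj(f,(c[0]+.042*np.cos(b),c[1]+.042*np.sin(b),.06))-[310,110]+.5)*10).round())
print((proj(f,(*c,.081))-[310,110]+.5)*10)
```

```text
0 [221. 369.] [202. 363.] [179. 356.] [131. 395.]
0.2 [225. 366.] [207. 358.] [187. 349.] [144. 383.]
0.4 [229. 363.] [215. 354.] [198. 342.] [161. 373.]
0.6 [235. 361.] [224. 350.] [211. 338.] [182. 366.]
1.0 [247. 359.] [244. 347.] [241. 333.] [229. 358.]
[252.29577979 378.79229233]
```

Call:
step_arm(plan=[[[0,0,3,0],[2,-4,3,0],[4,-8,3,-0.1],[6,-12,3,-0.2],[7,-16,3,-0.3],[8,-20,3,-0.4],[9,-24,3,-0.5],[10,-28,3,-0.6],[11,-32,3,-0.7],[11,-36,3,-0.8],[11,-40,3,-0.9],[11,-44,3,-1.0]]])

```text
clock: 7.57
position: [0.5695, -0.0763, 0.3538]
tool_rot: [3.138, -0.006, 0.336]
force: [1.0, -0.7, -0.1]
grip_width: 0.0856
```

Run:
```python
from h import *
print(bot.observe()['position'],bot.observe()['tool_rot'])
f=snap('top','t2'); c=(.4592,.3635)
im=cv2.resize(f['px'][185:245,115:175],None,fx=10,fy=10,interpolation=cv2.INTER_CUBIC)
cv2.imwrite('pics/c6.png',im)
for a in (0,.2,.4,1.,2.2,2.4,2.6):
  b=np.pi+.03-a
  print(a,*[((proj(f,(c[0]+r*np.cos(b),c[1]+r*np.sin(b),.081))-[115,185]+.5)*10).round() for r in(0,.011,.018,.026)],((proj(f,(c[0]+.037*np.cos(b),c[1]+.037*np.sin(b),.06))-[115,185]+.5)*10).round())
```

```text
[ 0.56946849 -0.07625888  0.3538196 ] [ 3.1384287  -0.00567599  0.33637333]Traceback (most recent call last):
  File "<stdin>", line 4, in <module>
KeyError: 'px'
```

View pics/t2.png

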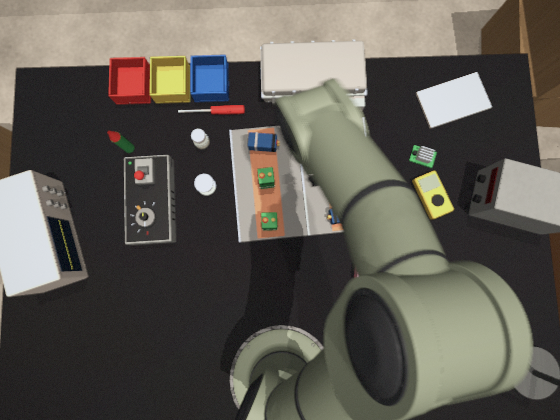

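Run:
```python
from h import *
f=load('t2'); c=(.4592,.3635)
im=cv2.resize(f['px'][185:245,115:175],None,fx=10,fy=10,interpolation=cv2.INTER_CUBIC)
cv2.imwrite('pics/c6.png',im)
for a in (0,.2,.4,1.,2.2,2.4,2.6):
  b=np.pi+.03-a
  print(a,*[((proj(f,(c[0]+r*np.cos(b),c[1]+r*np.sin(b),.081))-[115,185]+.5)*10).round() for r in(0,.011,.018,.026)],((proj(f,(c[0]+.037*np.cos(b),c[1]+.037*np.sin(b),.06))-[115,185]+.5)*10).round())
```

```text
0 [302. 312.] [303. 352.] [304. 377.] [304. 406.] [329. 452.]
0.2 [302. 312.] [295. 351.] [290. 377.] [285. 405.] [303. 451.]
0.4 [302. 312.] [287. 350.] [278. 373.] [267. 401.] [277. 445.]
1.0 [302. 312.] [269. 336.] [248. 350.] [224. 367.] [217. 398.]
2.2 [302. 312.] [270. 291.] [249. 277.] [225. 262.] [219. 250.]
2.4 [302. 312.] [275. 285.] [258. 267.] [238. 247.] [236. 230.]
2.6 [302. 312.] [281. 280.] [268. 259.] [253. 235.] [257. 213.]
```

View pics/c6.png

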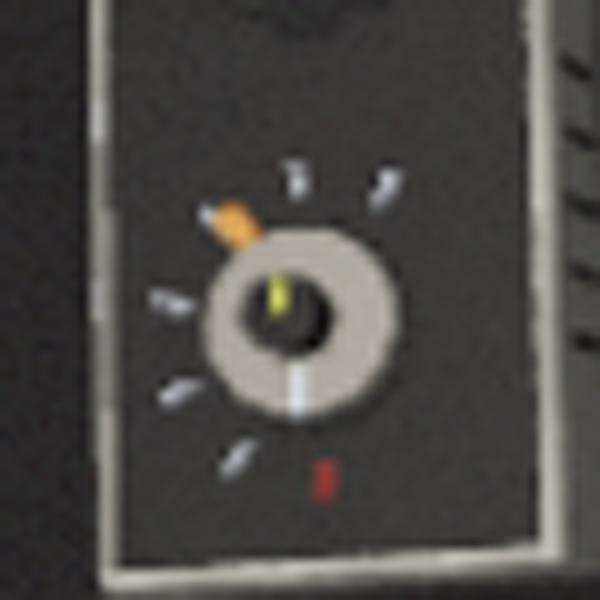

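Call:
step_arm(plan=[[[0.4,-4,0,-0.1],[0.4,-8,0,-0.2],[0.4,-12,0,-0.3],[0.4,-13.9,0,-0.43],[0.4,-13.9,-3,-0.43],[0.4,-13.9,-6,-0.43],[0.4,-13.9,-9,-0.43],[0.4,-13.9,-10.4,-0.43],[0.4,-13.9,-10.4,-0.43]]])

```text
clock: 8.37
position: [0.5723, -0.2236, 0.2462]
tool_rot: [3.136, 0.002, -0.11]
force: [-0.6, 0.1, 0.2]
grip_width: 0.0854
```

```bash
python3 - <<'E'
from h import *
print(bot.observe()['position'],bot.observe()['tool_rot'])
f=snap('side','s6')
E
python3 crop.py s6 190 160 350 320 4 c5
```

```text
[ 0.57228421 -0.2236007   0.24616844] [ 3.13578010e+00  1.87168085e-03 -1.09991704e-01]
```

View pics/c5.png

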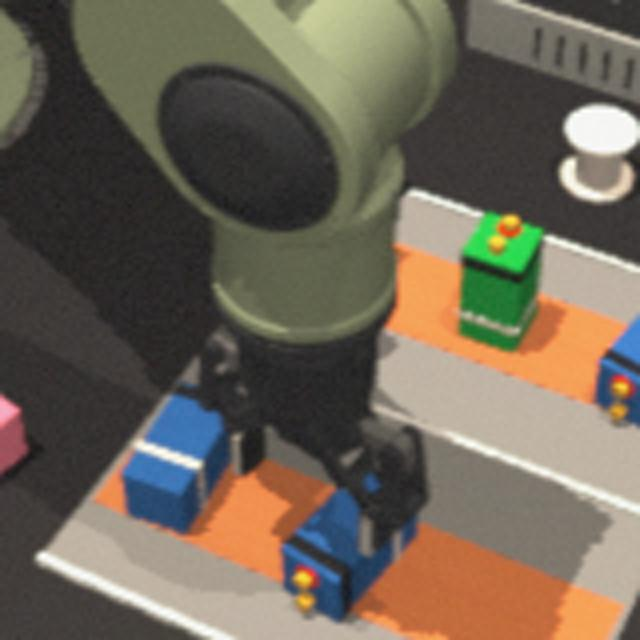

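```bash
cat > fit.py <<'E'
from h import *
def box(c,ang,L=.084,W=.044,z0=.004):
    # lying along ang (stud dir)
    u=np.array([np.cos(ang),np.sin(ang)]);n=np.array([-u[1],u[0]])
    P=[]
    for a,b in((1,1),(1,-1),(-1,-1),(-1,1)):
        p=np.array(c)+a*L/2*u+b*W/2*n
        P.append([*p,z0]);P.append([*p,z0+W])
    return np.array(P)
def blue(px):
    h=cv2.cvtColor(px,cv2.COLOR_BGR2HSV)
    return (cv2.inRange(h,(100,110,30),(125,255,255))>0)
def overlay(tag,boxes,crop,s,out):
    f=load(tag);x0,y0,x1,y1=crop
    im=cv2.resize(f['px'][y0:y1,x0:x1],None,fx=s,fy=s,interpolation=cv2.INTER_CUBIC)
    for c,a in boxes:
        pts=np.array([(proj(f,p)-[x0,y0]+.5)*s for p in box(c,a)])
        cv2.polylines(im,[cv2.convexHull(np.float32(pts)).astype(int)],True,(0,0,255),1)
    cv2.imwrite(f'pics/{out}.png',im)
E
python3 - <<'E'
from fit import *
b=[((.6696,.0352),-1.679),((.5753,-.1952),-1.664),((.4532,-.1963),1.735)]
overlay('top0',b,(220,110,385,250),4.5,'o1');overlay('side0',b,(200,190,390,350),4,'o2')
E
```

```text
(no output)
```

View pics/o1.png

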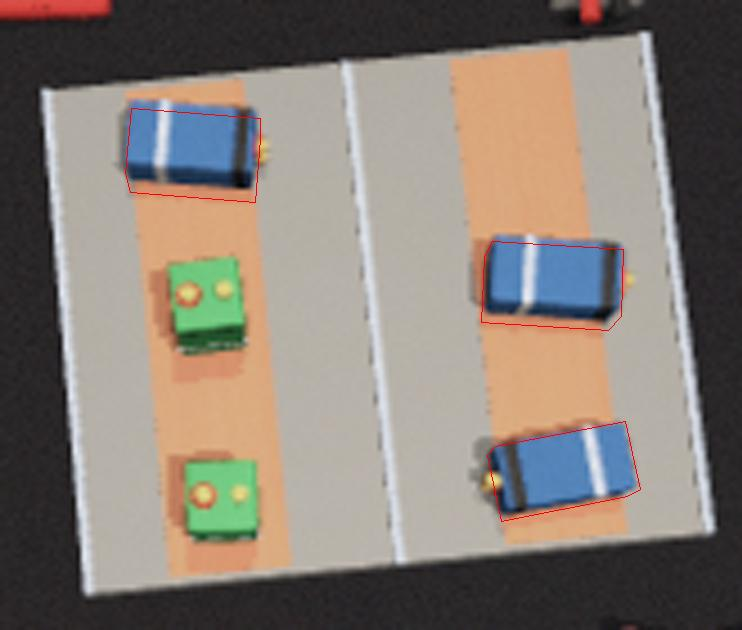

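View pics/o2.png

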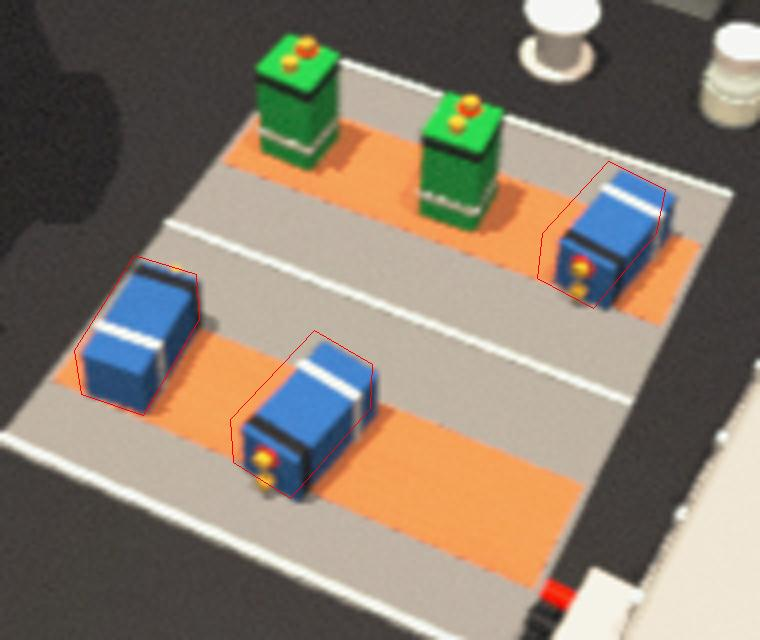

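```bash
cat >> fit.py <<'E'
from scipy.optimize import minimize
def cost(p,views,c0,s=4):
    tot=0
    for f,m,(x0,y0,x1,y1) in views:
        pts=np.array([(proj(f,q)-[x0,y0]+.5)*s for q in box(p[:2],p[2])])
        h=np.zeros(m.shape,np.uint8);cv2.fillConvexPoly(h,cv2.convexHull(np.float32(pts)).astype(int),1)
        tot+=(m&(h==0)).sum()+.5*((~m)&(h>0)).sum()
    return tot/s/s
def prep(tag,c,s=4,r=18):
    f=load(tag);u,v=proj(f,(*c,.026)).astype(int);x0,y0,x1,y1=u-34,v-34,u+34,v+34
    f={k:f[k] for k in f.files}
    m=blue(cv2.resize(f['px'][y0:y1,x0:x1],None,fx=s,fy=s,interpolation=cv2.INTER_CUBIC))
    n,l,st,ce=cv2.connectedComponentsWithStats(cv2.morphologyEx(m.astype(np.uint8),cv2.MORPH_CLOSE,np.ones((21,21))))
    k=l[34*s,34*s]; m=(l==k) if k else m
    return f,m,(x0,y0,x1,y1)
def fitcell(tags,c,a):
    views=[prep(t,c) for t in tags]
    best=None
    for d in (-.08,0,.08):
        r=minimize(cost,[*c,a+d],args=(views,c),method='Nelder-Mead',options=dict(initial_simplex=[[*c,a+d],[c[0]+.012,c[1],a+d],[c[0],c[1]+.012,a+d],[c[0],c[1],a+d+.15]],maxiter=200))
        if best is None or r.fun<best.fun:best=r
    return best
E
python3 - <<'E'
from fit import *
b=[((.674,.0352),-1.679),((.579,-.1952),-1.664),((.455,-.1963),1.735)]
out=[]
for c,a in b:
    for T in(['top0'],['side0'],['top0','side0']):
        r=fitcell(T,c,a);print(T,r.x.round(4),round(r.fun,1))
    out.append((r.x[:2],r.x[2]))
overlay('top0',out,(220,110,385,250),4.5,'o1');overlay('side0',out,(200,190,390,350),4,'o2')
E
```

```text
['top0'] [ 0.6751  0.0364 -1.6681] 50.1
['side0'] [ 0.6791  0.0385 -1.553 ] 64.5
['top0', 'side0'] [ 0.6786  0.0371 -1.573 ] 120.7
['top0'] [ 0.5799 -0.1961 -1.7553] 53.0
['side0'] [ 0.5822 -0.1962 -1.5413] 96.0
['top0', 'side0'] [ 0.5813 -0.1951 -1.5858] 154.9
['top0'] [ 0.4535 -0.1952  1.7762] 48.7
['side0'] [ 0.4557 -0.1933  1.8455] 78.1
['top0', 'side0'] [ 0.4546 -0.1949  1.826 ] 132.2
```

View pics/o1.png

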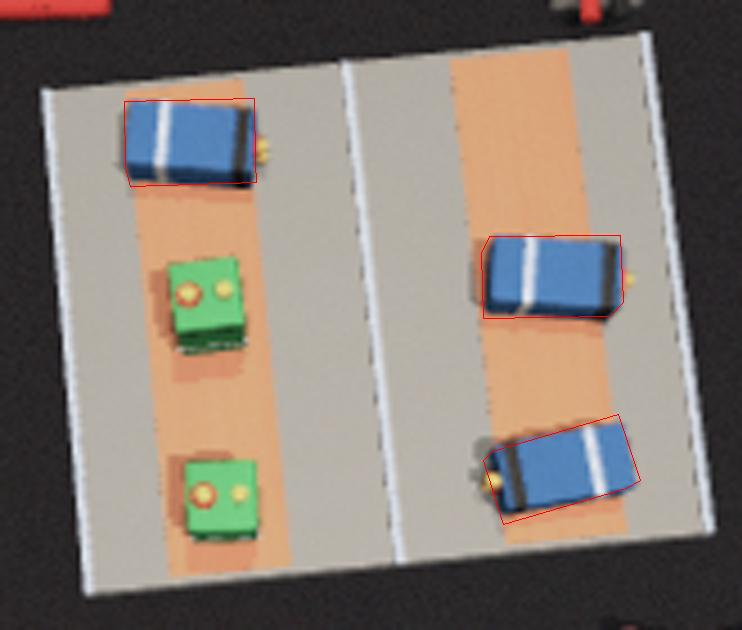

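View pics/o2.png

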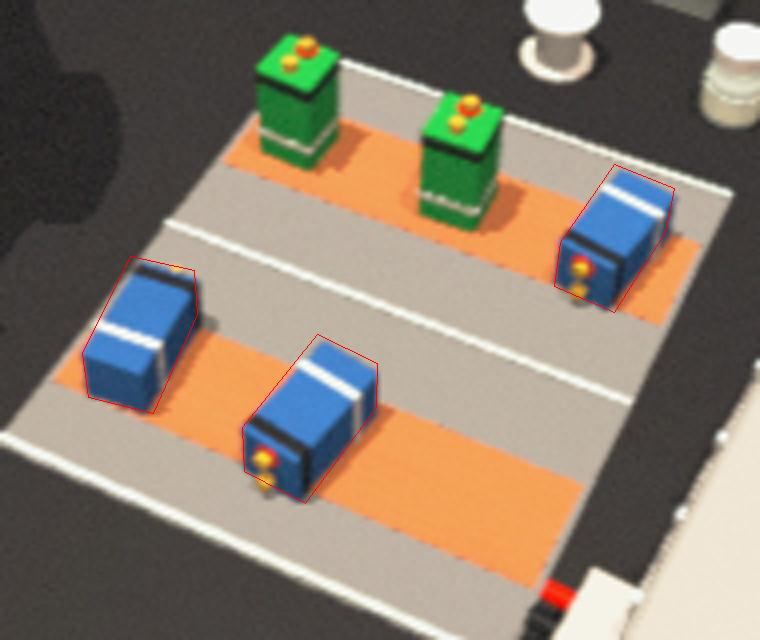

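Call:
step_arm(plan=[[[0.6,0.2,-2,0.01],[0.6,0.2,-4,0.01],[0.6,0.2,-5.5,0.01],[0.6,0.2,-6.3,0.01],[0.6,0.2,-6.3,0.01],[0.6,0.2,-6.3,0.01]]])

```text
clock: 8.92
position: [0.5793, -0.2218, 0.1862]
tool_rot: [3.135, -0.001, -0.1]
force: [-0.2, 0.7, 0.5]
grip_width: 0.085
```

Call:
step_arm(plan=[[[0,0,0,0],[0,0,0,0],[0,0,0,0],[0,0,0,0],[0,0,0,0],[0,0,0,0],[0,0,0,0]]], jaw=0.8, force=20)

```text
clock: 9.5
position: [0.5795, -0.2219, 0.187]
tool_rot: [3.135, -0.002, -0.1]
force: [-2.1, 0.0, 8.2]
grip_width: 0.0437
```

```bash
python3 - <<'E'
from h import *
print(bot.observe()['position'],bot.observe()['tool_rot'])
f=snap('side','s7')
E
python3 crop.py s7 190 160 350 320 4 c5
```

```text
[ 0.57945986 -0.22192725  0.18696229] [ 3.13461460e+00 -2.03067790e-03 -1.00193509e-01]
```

View pics/c5.png

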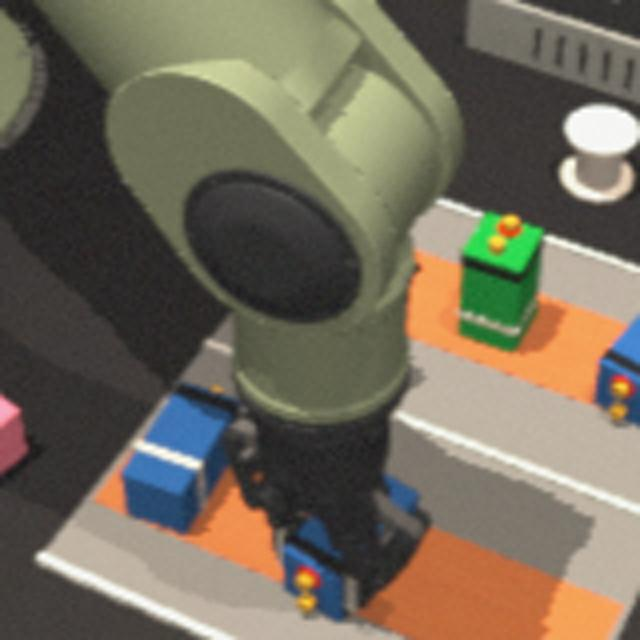

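Call:
step_arm(plan=[[[0,0,0.5,0],[0,0.2,1.0,0],[0,0.4,1.5,0],[0,0.6,2.0,0],[0,0.8,2.5,0],[0,1.0,3.0,0],[0,1.2,3.5,0],[0,1.4,4,0],[0,1.6,4.3,0],[0,1.8,4.5,0],[0,2,4.5,0],[0,2,4.5,0]]])

```text
clock: 10.55
position: [0.5795, -0.2014, 0.232]
tool_rot: [3.135, -0.002, -0.1]
force: [0.4, 0.1, -3.6]
grip_width: 0.0435
```

```bash
python3 - <<'E'
from h import *
print(bot.observe()['position'],bot.observe()['tool_rot'])
f=snap('side','s8')
E
python3 crop.py s8 190 160 350 320 4 c5
```

```text
[ 0.57948038 -0.20142495  0.23195209] [ 3.13486314e+00 -2.05013514e-03 -9.97664174e-02]
```

View pics/c5.png

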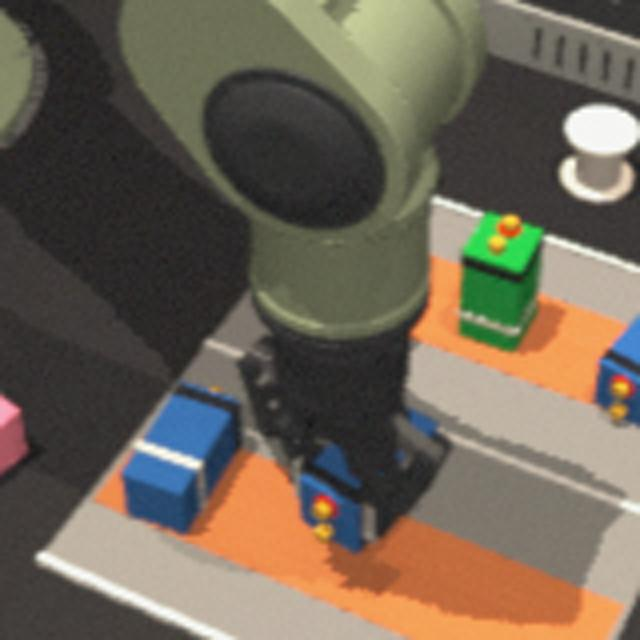

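Call:
step_arm(plan=[[[0,-0.5,-1.5,0],[0,-1,-3,0],[0,-1,-4,0],[0,-1,-4.4,0],[0,-1,-4.4,0]]])

```text
clock: 11.02
position: [0.5788, -0.212, 0.186]
tool_rot: [3.135, 0.001, -0.1]
force: [0.6, 0.5, -3.5]
grip_width: 0.0442
```

Call:
step_arm(plan=[[[0,0,0,0],[0,0,0,0],[0,0,0,0],[0,0,2.2,0],[0,-2.2,2.2,0],[0,-2.2,2.2,0],[0,-2.2,2.2,0]]], jaw=0)

```text
clock: 11.6
position: [0.5786, -0.2351, 0.2081]
tool_rot: [3.134, 0.0, -0.102]
force: [0.1, 0.4, -0.0]
grip_width: 0.0854
```

```bash
python3 - <<'E'
from h import *
print(bot.observe()['position'],bot.observe()['tool_rot'])
f=snap('side','s9')
E
python3 crop.py s9 190 190 350 320 5 c5
```

```text
[ 0.57859277 -0.23511291  0.2081047 ] [ 3.13413223e+00  3.83917753e-04 -1.02143403e-01]
```

View pics/c5.png

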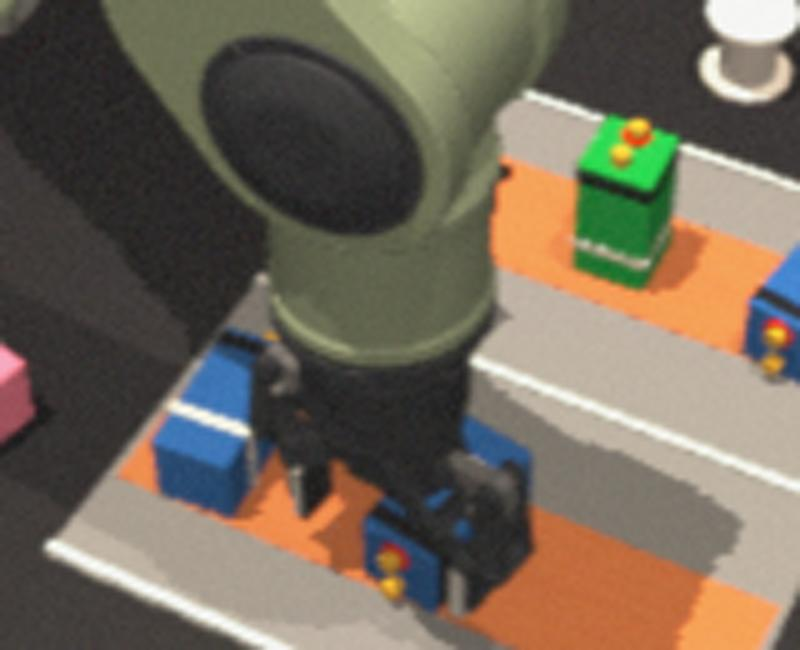

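Call:
step_arm(plan=[[[0,0,0,0],[0,0,0,0],[0,0,0,0],[0,0,0,0],[0,0,0,0],[0,0,0,0],[0,0,0,0]]], jaw=0.8)

```text
clock: 12.23
position: [0.5787, -0.2338, 0.2079]
tool_rot: [3.135, 0.001, -0.101]
force: [-1.8, 2.7, 3.9]
grip_width: 0.0429
```

Call:
step_arm(plan=[[[0,0,0.4,0],[0,0,0.8,0],[0,0,1.2,0],[0,0,1.6,0],[0,0,2,0],[0,0,2.4,0],[0,0,2.8,0],[0,0,3.2,0],[0,0,3.2,0]]])

```text
clock: 12.98
position: [0.5789, -0.2339, 0.2409]
tool_rot: [3.135, -0.0, -0.101]
force: [0.2, -0.6, -1.4]
grip_width: 0.0429
```

```bash
python3 - <<'E'
from h import *
print(bot.observe()['position'],bot.observe()['tool_rot'])
f=snap('side','s10')
E
python3 crop.py s10 190 190 350 320 5 c5
```

```text
[ 0.5788841  -0.23385742  0.2408527 ] [ 3.13488643e+00 -5.27477755e-05 -1.00779200e-01]
```

View pics/c5.png

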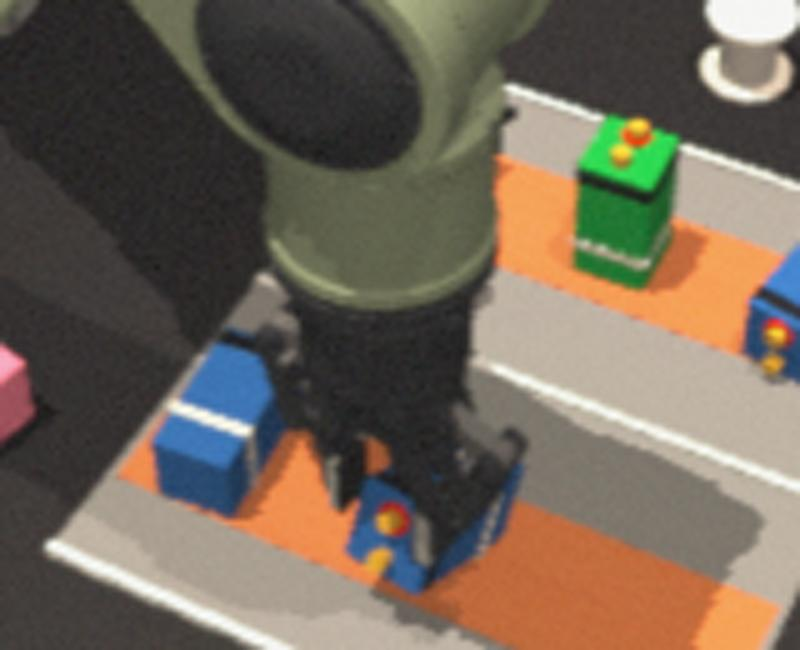

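Call:
step_arm(plan=[[[0,0,0.4,0],[0,0,0.8,0],[0,0,1.2,0],[0,0,1.6,0],[0,0,2,0],[0,0,2.4,0],[0,0,2.8,0],[0,0,3.2,0],[0,0,3.2,0]]])

```text
clock: 13.78
position: [0.579, -0.234, 0.2733]
tool_rot: [3.135, -0.001, -0.101]
force: [0.1, -0.1, -2.3]
grip_width: 0.0425
```

```bash
python3 - <<'E'
from h import *
print(bot.observe()['position'],bot.observe()['tool_rot'])
f=snap('side','s11')
E
python3 crop.py s11 190 190 350 320 5 c5
```

```text
[ 0.57898738 -0.23395335  0.27332509] [ 3.13459381e+00 -7.69245137e-04 -1.00901992e-01]
```

View pics/c5.png

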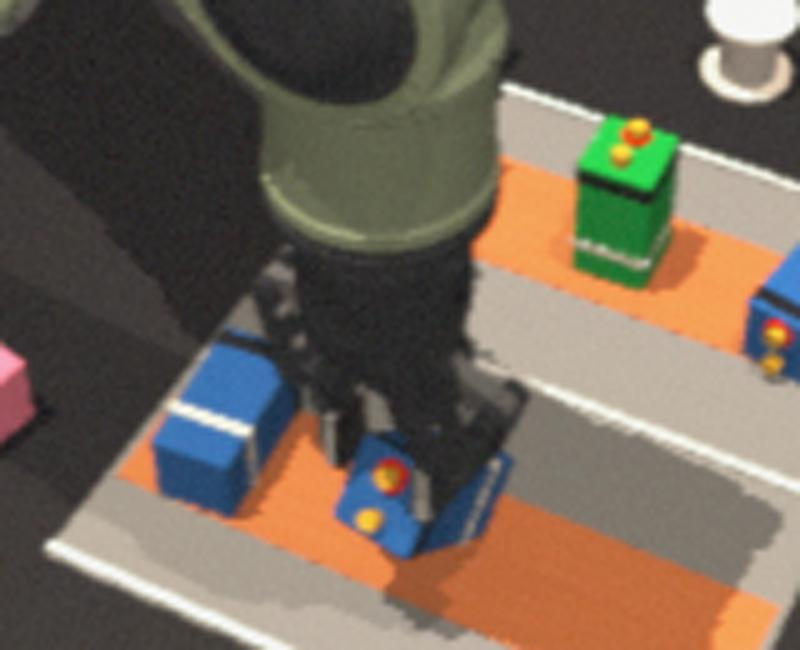

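Call:
step_arm(plan=[[[0,0,4.2,0],[0,0,4.2,0],[0,0,3.2,0],[0,0,2.2,0],[0,0,1.2,0],[0,0,5.4,0],[0,0,5.4,0],[0,0,4.4,0],[0,0,3.4,0],[0,0,2.4,0],[0,0,6.6,0],[0,0,6.6,0]]])

```text
clock: 14.83
position: [0.5798, -0.2338, 0.3412]
tool_rot: [3.135, -0.003, -0.101]
force: [2.0, 1.0, -0.2]
grip_width: 0.0427
```

```bash
python3 - <<'E'
from h import *
print(bot.observe()['position'],bot.observe()['tool_rot'])
f=snap('side','s12')
E
python3 crop.py s12 190 150 350 320 4.5 c5
```

```text
[ 0.57979677 -0.23384406  0.34124252] [ 3.13476877e+00 -2.66830905e-03 -1.00675855e-01]
```

View pics/c5.png

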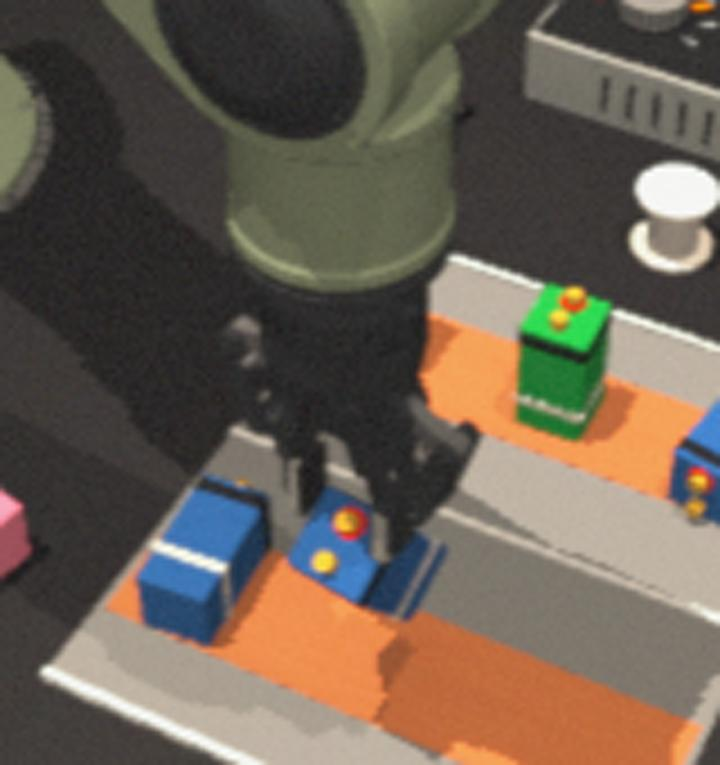

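```bash
cat > tilt.py <<'E'
from h import *
def table(tag,c,n,sep=.021):
    f=load(tag)
    for t in range(0,100,10):
        t_=np.radians(t);d=np.array([0,0,1])*np.cos(t_)+np.array([*n,0])*np.sin(t_)
        a=proj(f,np.array(c)+d*sep/2)-proj(f,np.array(c)-d*sep/2)
        print(t,a.round(2),'ang',np.degrees(np.arctan2(-a[1],a[0])).round(0))
E
python3 - <<'E'
from tilt import *
table('s12',(.58,-.23,.18),(.1,.995))
print(np.array([350-323,523-562])/4.5)
f=load('s12')
print(proj(f,(.58,-.226,.175)))
E
```

```text
0 [-0.18 -6.35] ang 92.0
10 [ 0.86 -7.28] ang 83.0
20 [ 1.86 -7.98] ang 77.0
30 [ 2.82 -8.45] ang 72.0
40 [ 3.68 -8.65] ang 67.0
50 [ 4.44 -8.6 ] ang 63.0
60 [ 5.06 -8.28] ang 59.0
70 [ 5.52 -7.71] ang 54.0
80 [ 5.82 -6.91] ang 50.0
90 [ 5.94 -5.9 ] ang 45.0
[ 6.         -8.66666667]
[269.10424617 261.94760166]
```

Call:
step_arm(plan=[[[0,0.5,-1,0],[0,1,-2,0],[0,1.5,-3,0],[0,2,-4,0],[0,2.5,-5,0],[0,2.5,-5.8,0],[0,2.5,-6.4,0],[0,2.5,-7,0],[0,2.5,-7.4,0],[0,2.5,-7.6,0],[0,2.5,-7.6,0],[0,2.5,-7.6,0]]])

```text
clock: 15.88
position: [0.5796, -0.2091, 0.264]
tool_rot: [3.134, -0.003, -0.101]
force: [0.7, 0.8, -3.0]
grip_width: 0.0428
```

```bash
python3 - <<'E'
from h import *
print(bot.observe()['position'],bot.observe()['tool_rot'])
f=snap('side','s13')
E
python3 crop.py s13 190 180 350 320 5 c5
```

```text
[ 0.57961108 -0.20905626  0.26399971] [ 3.13437606e+00 -3.05202296e-03 -1.01040211e-01]
```

View pics/c5.png

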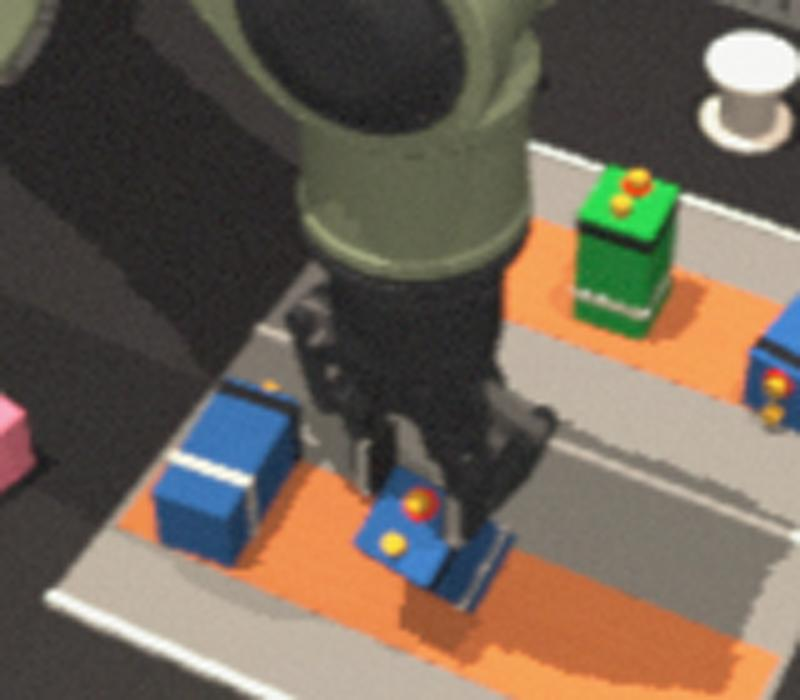

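Call:
step_arm(plan=[[[0,0,-0.3,0],[0,0,-0.6,0],[0,0,-0.8,0],[0,0,-0.8,0]]])

```text
clock: 16.27
position: [0.5808, -0.2103, 0.2589]
tool_rot: [3.132, -0.008, -0.102]
force: [-4.0, -5.2, 33.0]
grip_width: 0.0425
```

```bash
python3 - <<'E'
from h import *
print(bot.observe()['position'],bot.observe()['force'])
f=snap('side','s14')
E
python3 crop.py s14 190 180 350 320 5 c5
```

```text
[ 0.58075544 -0.21026372  0.25891418] [-4.03029768 -5.19394192 32.9582715 ]
```

View pics/c5.png

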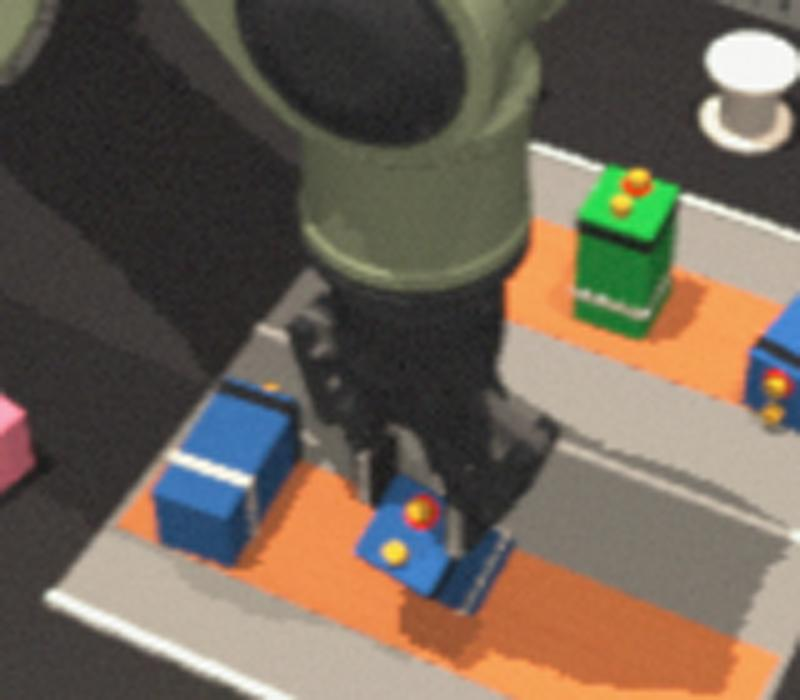

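Call:
step_arm(plan=[[[0,0.3,0.1,0],[0,0.6,0.1,0],[0,0.9,0.05,0],[0,1.2,0,0],[0,1.5,-0.1,0],[0,1.8,-0.2,0],[0,2.1,-0.3,0],[0,2.4,-0.4,0],[0,2.4,-0.4,0]]])

```text
clock: 17.07
position: [0.5817, -0.1857, 0.257]
tool_rot: [3.131, -0.012, -0.102]
force: [-4.6, -2.4, 32.1]
grip_width: 0.0426
```

```bash
python3 - <<'E'
from h import *
print(bot.observe()['position'],bot.observe()['force'])
f=snap('side','s15')
E
python3 crop.py s15 190 180 350 320 5 c5
```

```text
[ 0.58166253 -0.18574926  0.2569923 ] [-4.61653587 -2.37181968 32.09103832]
```

View pics/c5.png

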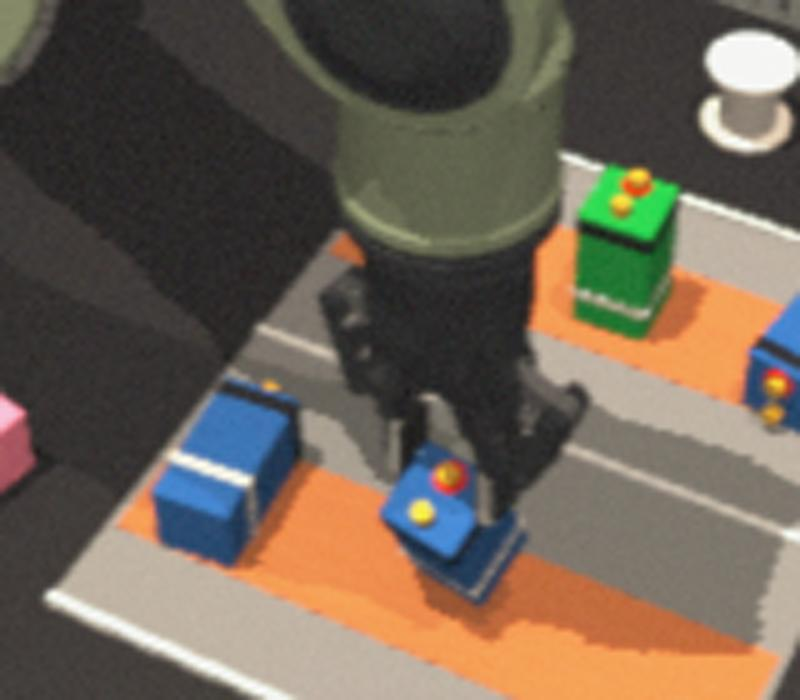

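Call:
step_arm(plan=[[[0,0.3,0.2,0],[0,0.3,0.2,0],[0,0.3,0.2,0],[0,0.3,0.2,0]]], jaw=0)

```text
clock: 17.45
position: [0.5815, -0.1828, 0.2586]
tool_rot: [3.131, -0.011, -0.101]
force: [0.6, -0.0, -1.1]
grip_width: 0.085
```

Call:
step_arm(plan=[[[0,0,2,0],[0,0,5,0],[0,0,9,0],[0,0,9,0],[0,0,9,0]]])

```text
clock: 17.87
position: [0.5818, -0.183, 0.3503]
tool_rot: [3.13, -0.014, -0.102]
force: [0.2, 0.5, -1.2]
grip_width: 0.0856
```

```bash
python3 - <<'E'
from h import *
print(bot.observe()['position'],bot.observe()['force'])
f=snap('side','s16')
E
python3 crop.py s16 190 160 350 320 4 c5
```

```text
[ 0.58181341 -0.1829977   0.35025243] [ 0.21625166  0.49112    -1.20906478]
```

View pics/c5.png

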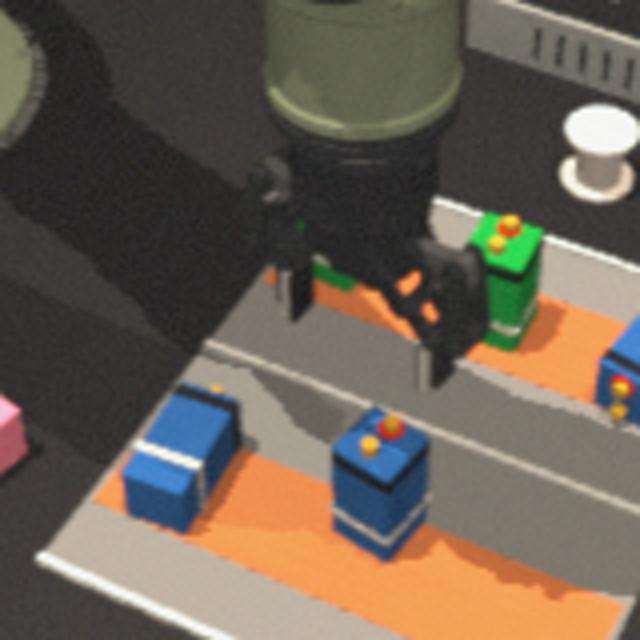

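Run:
```python
from h import *
f=load('s16');t=np.load('tray.npz')
X=back(f,190+381/4,160+447/4,.088);print(X,t['Rm']@(X[:2]-t['c']))
# copper strip edges check in side view: lane - strip edges at tray y -0.07,-0.15
f0=load('side0')
for y in(-.07,-.15,.07,.15):
  for x in(-.165,.165):
    w=t['c']+t['Rm'].T@np.array([x,y]);p=proj(f0,(*w,.004));print(x,y,p.round(1),((p-[200,190])*4).round())
```

```text
[ 0.58824827 -0.16942255  0.088     ] [ 0.01535774 -0.08903478]
-0.165 -0.07 [227.9 263. ] [112. 292.]
0.165 -0.07 [343.6 310.4] [574. 482.]
-0.165 -0.15 [211.3 284.3] [ 45. 377.]
0.165 -0.15 [331.  336.3] [524. 585.]
-0.165 0.07 [253.7 229.9] [215. 159.]
0.165 0.07 [363.  270.5] [652. 322.]
-0.165 0.15 [266.9 212.9] [268.  92.]
0.165 0.15 [372.9 250.3] [691. 241.]
```

Call:
step_arm(plan=[[[0.6,1.4,-2,0],[0.6,1.4,-5,0],[0.6,1.4,-8,0],[0.6,1.4,-10.5,0],[0.6,1.4,-12,0],[0.6,1.4,-12.3,0],[0.6,1.4,-12.3,0]]])

```text
clock: 18.5
position: [0.5869, -0.1688, 0.2241]
tool_rot: [3.131, -0.008, -0.101]
force: [-0.3, -0.3, -0.4]
grip_width: 0.0856
```

Call:
step_arm(plan=[[[0,0,0,0],[0,0,0,0],[0,0,0,0],[0,0,0,0],[0,0,0,0],[0,0,0,0],[0,0,0.3,0],[0,0,0.4,0],[0,-0.6,0.4,0],[0,-1.2,0.4,0],[0,-1.7,0.4,0],[0,-1.7,0.4,0]]], jaw=0.8)

```text
clock: 19.5
position: [0.5866, -0.1876, 0.2278]
tool_rot: [3.13, -0.008, -0.103]
force: [-0.1, 0.6, -2.4]
grip_width: 0.0439
```

```bash
python3 - <<'E'
from h import *
print(bot.observe()['position'],bot.observe()['force'])
f=snap('side','s17')
E
python3 crop.py s17 190 160 350 320 4 c5
```

```text
[ 0.58662014 -0.18756625  0.22783713] [-0.14205536  0.63760442 -2.41671206]
```

View pics/c5.png

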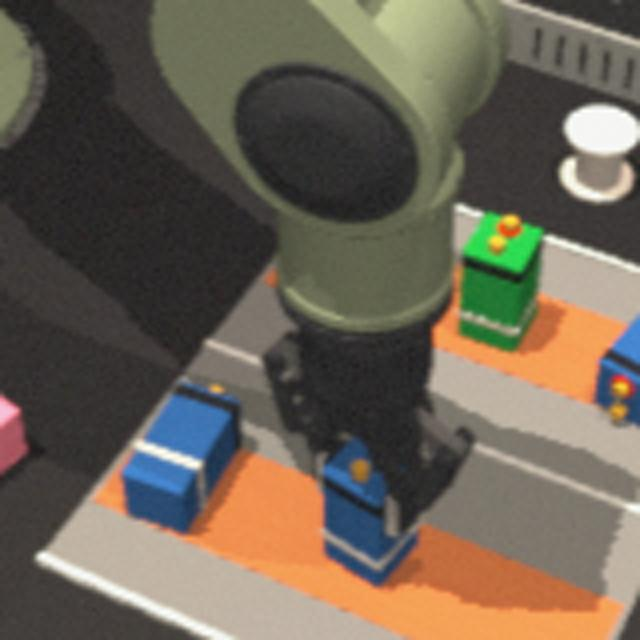

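Call:
step_arm(plan=[[[0,0,-0.2,0],[0,0,-0.45,0],[0,0,-0.45,0]]])

```text
clock: 19.8
position: [0.5868, -0.1869, 0.2241]
tool_rot: [3.13, -0.009, -0.103]
force: [-3.9, -1.6, 14.2]
grip_width: 0.0438
```

Call:
step_arm(plan=[[[0,0,0,0],[0,0,0,0],[0,0,0,0],[0,0,2,0],[0,0,6,0],[0,0,9.5,0],[-3,1,9.5,0.1],[-7,2,9.5,0.2],[-11,3,9.5,0.27],[-14,3.8,9.5,0.27],[-14,3.8,9.5,0.27],[-14,3.8,9.5,0.27]]], jaw=0)

```text
clock: 20.8
position: [0.4459, -0.1489, 0.3195]
tool_rot: [3.129, -0.009, 0.167]
force: [0.2, 0.2, 0.5]
grip_width: 0.0856
```

```bash
python3 - <<'E'
from h import *
print(bot.observe()['position'],bot.observe()['tool_rot'])
f=snap('side','s18');snap('top','t3')
E
python3 crop.py s18 190 160 350 320 4 c5
```

```text
[ 0.44593754 -0.14886621  0.31951721] [ 3.12912741 -0.00856618  0.16684172]
```

View pics/c5.png

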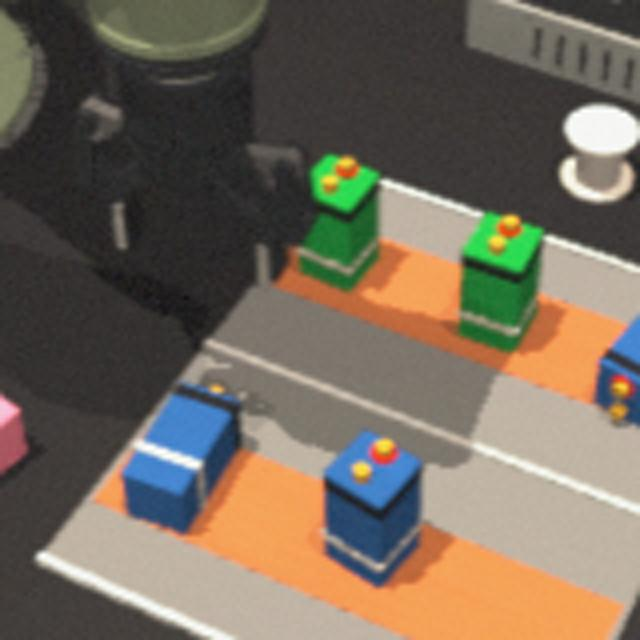

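View pics/t3.png

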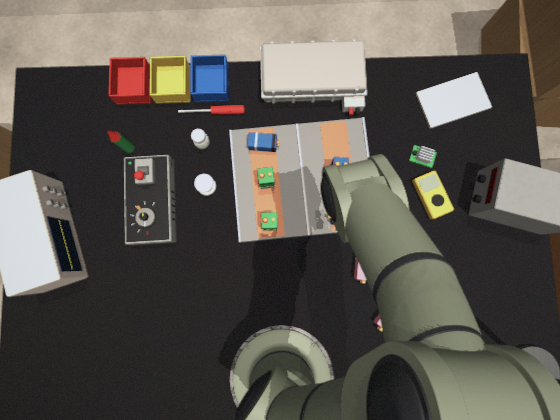

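Call:
step_arm(plan=[[[0.1,-0.1,-3,0],[0.1,-0.1,-6,0],[0.1,-0.1,-9,0],[0.1,-0.1,-10.6,0],[0.1,-0.1,-11.1,0],[0.1,-0.1,-11.1,0],[0.1,-0.1,-11.1,0]]])

```text
clock: 21.48
position: [0.4492, -0.1499, 0.2087]
tool_rot: [3.13, -0.01, 0.167]
force: [-0.6, -0.6, -0.7]
grip_width: 0.0854
```

```bash
python3 - <<'E'
from h import *
print(bot.observe()['position'],bot.observe()['tool_rot'])
f=snap('side','s19')
E
python3 crop.py s19 190 200 330 320 5 c5
```

```text
[ 0.44921091 -0.14986893  0.20874596] [ 3.12971538 -0.01005303  0.16708079]
```

View pics/c5.png

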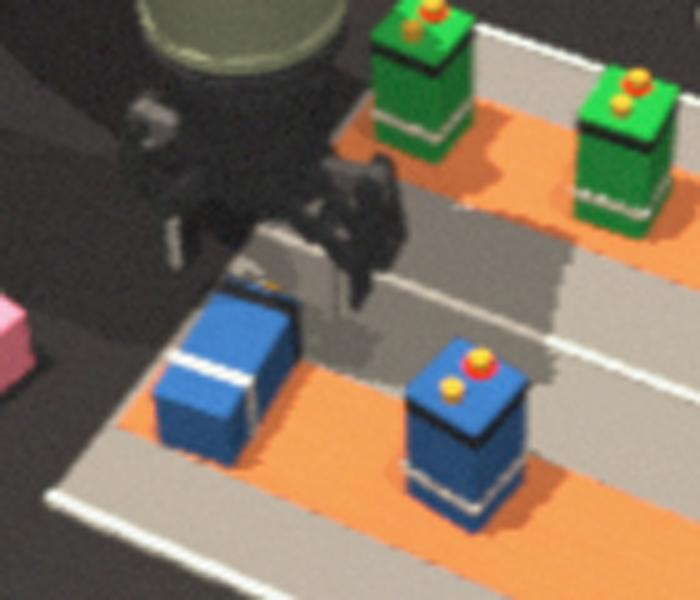

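Straddling the stud end. Close and lift gently.

Call:
step_arm(plan=[[[0,0,0,0],[0,0,0,0],[0,0,0,0],[0,0,0,0],[0,0,0,0],[0,0,0,0],[0,0,0,0]]], jaw=0.8)

```text
clock: 22.12
position: [0.4494, -0.1502, 0.2099]
tool_rot: [3.128, -0.012, 0.167]
force: [-2.1, 0.1, 12.8]
grip_width: 0.0435
```

Call:
step_arm(plan=[[[0,0,0.5,0],[0,0,1,0],[0,0,1.5,0],[0,0,2,0],[0,0,2.5,0],[0,0,3,0],[0,0,3.5,0],[0,0,3.5,0]]])

```text
clock: 22.78
position: [0.4495, -0.1503, 0.2458]
tool_rot: [3.128, -0.013, 0.166]
force: [0.6, 0.4, -1.9]
grip_width: 0.0432
```

```bash
python3 - <<'E'
from h import *
print(bot.observe()['position'],bot.observe()['tool_rot'])
f=snap('side','s20')
E
python3 crop.py s20 190 200 330 320 5 c5
```

```text
[ 0.44954181 -0.15027367  0.24580244] [ 3.12791987 -0.01256072  0.16633041]
```

View pics/c5.png

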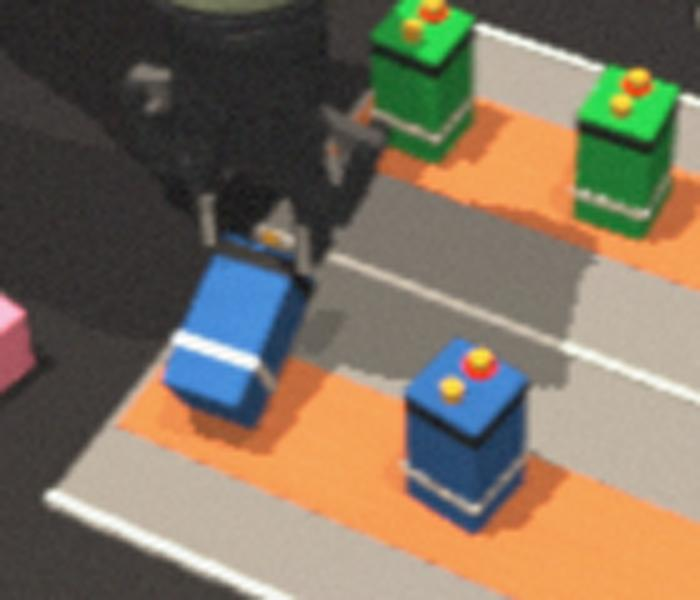

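Call:
step_arm(plan=[[[0,0,1,0],[0,0,2,0],[0,0,6.2,0],[0,0,6.2,0],[0,0,5.2,0],[0,0,4.2,0],[0,0,3.2,0],[0,0,7.4,0],[0,0,7.4,0],[0,0,6.4,0],[0,0,5.4,0],[0,0,4.4,0]]])

```text
clock: 23.83
position: [0.449, -0.1502, 0.2873]
tool_rot: [3.129, -0.011, 0.166]
force: [0.1, -0.7, -2.8]
grip_width: 0.043
```

Call:
step_arm(plan=[[[0,0,4.2,0],[0,0,4.2,0],[0,0,3.2,0],[0,0,2.2,0],[0,0,1.2,0],[0,0,5.4,0],[0,0,5.4,0],[0,0,4.4,0],[0,0,3.4,0],[0,0,2.4,0],[0,0,6.6,0],[0,0,6.6,0]]])

```text
clock: 24.83
position: [0.4498, -0.1499, 0.3548]
tool_rot: [3.129, -0.012, 0.167]
force: [2.8, -0.5, -0.7]
grip_width: 0.0429
```

```bash
python3 - <<'E'
from h import *
print(bot.observe()['position'],bot.observe()['tool_rot'])
f=snap('side','s21')
E
python3 crop.py s21 150 140 310 300 4.5 c5
```

```text
[ 0.44984711 -0.14987341  0.35479243] [ 3.12911752 -0.01179594  0.16732067]
```

View pics/c5.png

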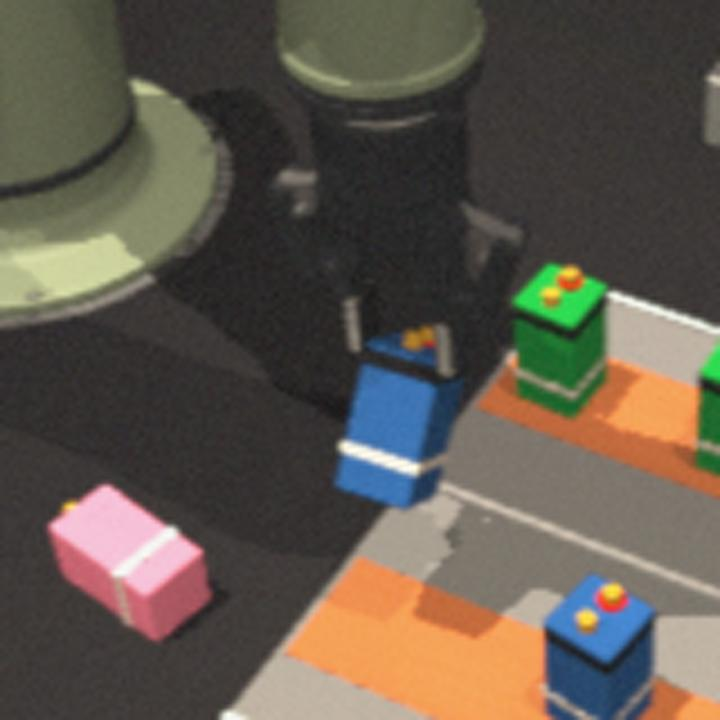

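```bash
cat >> tilt.py <<'E'
def axis(tag,c,s,L=.084):
    f=load(tag)
    for t in range(0,95,10):
        t_=np.radians(t);d=np.array([0,0,1])*np.sin(t_)+np.array([*s,0])*np.cos(t_)
        a=proj(f,np.array(c)+d*L/2)-proj(f,np.array(c)-d*L/2)
        print(t,a.round(1),'ang',np.degrees(np.arctan2(-a[1],a[0])).round(0))
E
python3 -c "
from tilt import *
axis('s21',(.449,-.17,.14),(-.163,.987))"
```

```text
0 [ 15.1 -23.2] ang 57.0
10 [ 14.5 -27. ] ang 62.0
20 [ 13.4 -30. ] ang 66.0
30 [ 11.9 -32.1] ang 70.0
40 [ 10.1 -33.3] ang 73.0
50 [  8.  -33.4] ang 77.0
60 [  5.6 -32.5] ang 80.0
70 [  3.  -30.6] ang 84.0
80 [  0.4 -27.8] ang 89.0
90 [ -2.3 -24.1] ang 95.0
```

Call:
step_arm(plan=[[[0,0,-1,0],[0,0,-2,0],[0,0,-3,0],[0,0,1.2,0],[0,0,1.2,0],[0,0,0,0],[0,0,-1,0],[0,0,-2,0],[0,0,2.2,0],[0,0,2.2,0],[0,0,1,0],[0,0,0,0]]])

```text
clock: 25.88
position: [0.4495, -0.1501, 0.3526]
tool_rot: [3.128, -0.013, 0.167]
force: [0.5, 0.4, -2.5]
grip_width: 0.043
```

Call:
step_arm(plan=[[[0,-0.5,-1,0],[0,-1,-2,0],[0,-1.5,-3,0],[0,-2,-4,0],[0,-2,-5,0],[0,-2,-6,0],[0,-2,-7,0],[0,-2,-8,0],[0,-2,-8.6,0],[0,-2,-8.6,0]]])

```text
clock: 26.72
position: [0.4493, -0.1699, 0.2653]
tool_rot: [3.129, -0.011, 0.167]
force: [-0.6, 0.2, -2.1]
grip_width: 0.0431
```

```bash
python3 - <<'E'
from h import *
print(bot.observe()['position'],bot.observe()['force'])
f=snap('side','s22')
E
python3 crop.py s22 170 180 310 300 5 c5
```

```text
[ 0.44929534 -0.16986158  0.2653402 ] [-0.6459875   0.24361168 -2.11765988]
```

View pics/c5.png

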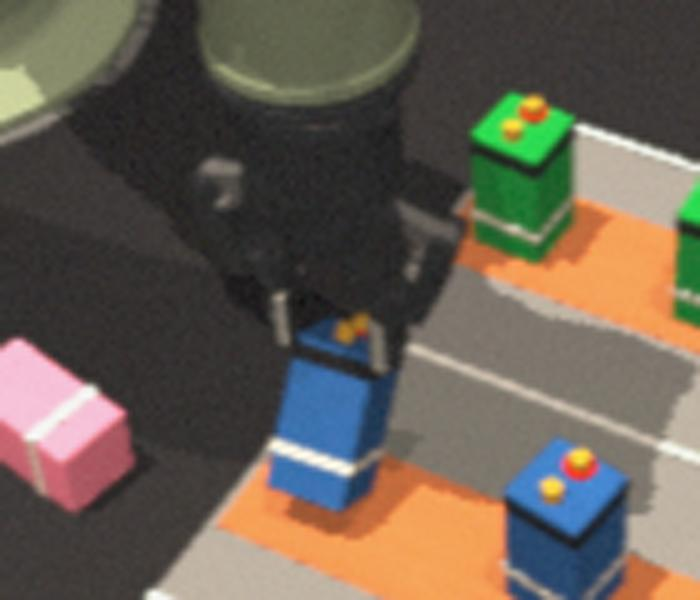

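Call:
step_arm(plan=[[[0,0,-0.4,0],[0.05,-0.4,-0.65,0],[0.1,-0.8,-0.7,0],[0.2,-1.2,-0.75,0],[0.27,-1.6,-0.75,0],[0.33,-2.0,-0.8,0],[0.4,-2.4,-0.9,0],[0.47,-2.8,-1.0,0],[0.53,-3.2,-1.1,0],[0.58,-3.5,-1.2,0],[0.58,-3.5,-1.2,0]]])

```text
clock: 27.68
position: [0.4558, -0.206, 0.2551]
tool_rot: [3.126, -0.014, 0.166]
force: [-2.9, -2.1, 17.0]
grip_width: 0.0433
```

```bash
python3 - <<'E'
from h import *
print(bot.observe()['position'],bot.observe()['force'])
f=snap('side','s23')
E
python3 crop.py s23 170 180 310 300 5 c5
```

```text
[ 0.45577378 -0.20604337  0.25505872] [-2.87223847 -2.11901613 17.01279545]
```

View pics/c5.png

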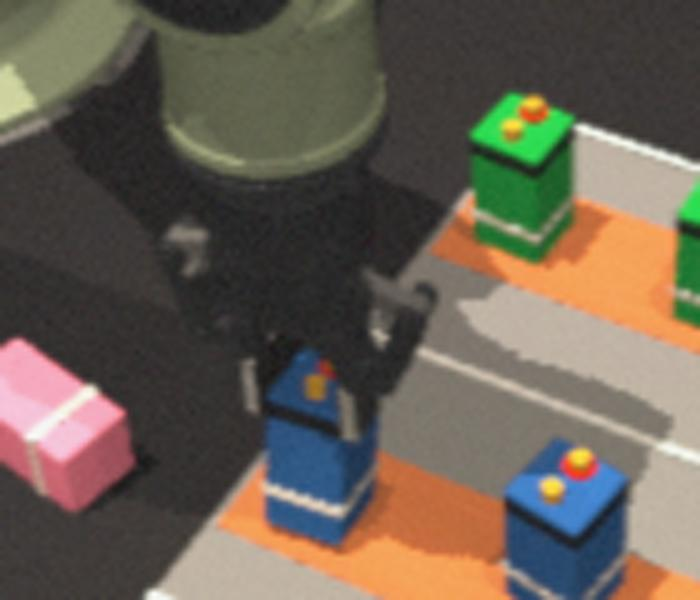

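Call:
step_arm(plan=[[[0,-0.1,0.2,0],[0,-0.1,0.2,0],[0,-0.1,0.2,0],[0,-0.1,2,0],[0,0,5,0],[0,0,9,0],[0,0,9,0],[0,0,9,0]]], jaw=0)

```text
clock: 28.4
position: [0.4561, -0.206, 0.3468]
tool_rot: [3.124, -0.016, 0.166]
force: [0.3, 0.7, -0.6]
grip_width: 0.0853
```

```bash
python3 - <<'E'
from h import *
print(bot.observe()['position'],bot.observe()['tool_rot'])
f=snap('side','s24')
E
python3 crop.py s24 170 180 310 300 5 c5
```

```text
[ 0.45607174 -0.20598314  0.34679612] [ 3.12395266 -0.01622923  0.16554219]
```

View pics/c5.png

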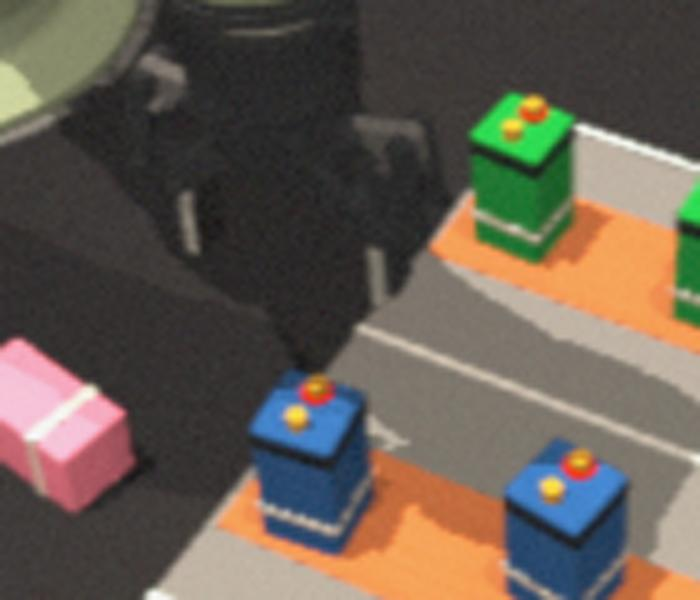

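```bash
python3 - <<'E'
from h import *
f=snap('side','s25');t=np.load('tray.npz')
for p in((308,418),(568,490)):
  X=back(f,170+p[0]/5,180+p[1]/5,.088);print(X,t['Rm']@(X[:2]-t['c']))
E
python3 crop.py s25 170 180 310 300 5 c5
```

```text
[ 0.46372639 -0.21482398  0.088     ] [-0.11202076 -0.1256641 ]
[ 0.59454683 -0.18769951  0.088     ] [ 0.02036964 -0.10770562]
```

View pics/c5.png

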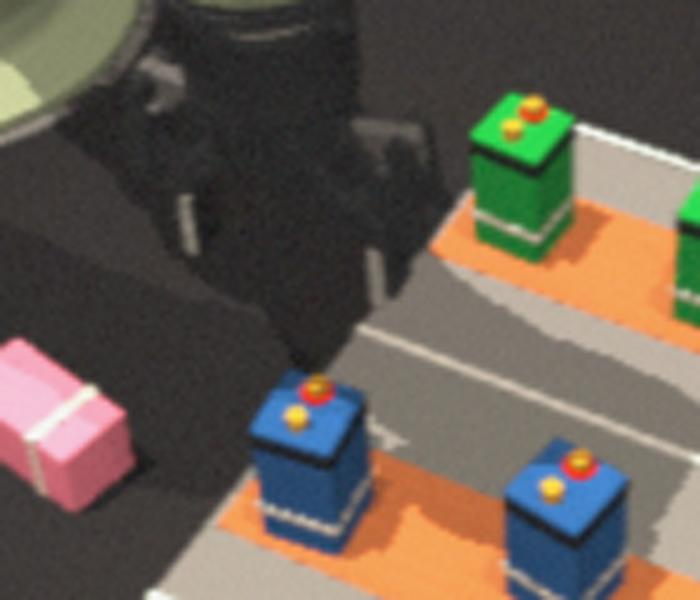

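Call:
step_arm(plan=[[[3,2.7,0,-0.05],[6,5.4,0,-0.1],[9,8.1,0,-0.15],[12,10.8,0,-0.2],[15,13.5,0,-0.25],[18,16.2,0,-0.255],[20.8,18.8,0,-0.255],[21.8,19.7,-2,-0.255],[21.8,19.7,-5,-0.255],[21.8,19.7,-8,-0.255],[21.8,19.7,-8,-0.255]]])

```text
clock: 29.42
position: [0.6715, -0.0086, 0.2575]
tool_rot: [3.125, -0.004, -0.088]
force: [-0.8, -1.0, -0.5]
grip_width: 0.0855
```

Run:
```python
from fit import *
print(bot.observe()['position'],bot.observe()['tool_rot'])
snap('side','s26');snap('top','t4')
b=[((.678,.037),-1.66)]
overlay('s26',b,(270,160,400,300),5,'o1');overlay('t4',b,(220,110,385,250),4.5,'o2')
```

```text
[ 0.67151639 -0.00855998  0.25751881] [ 3.12484822 -0.00352814 -0.0877416 ]
```

View pics/o1.png

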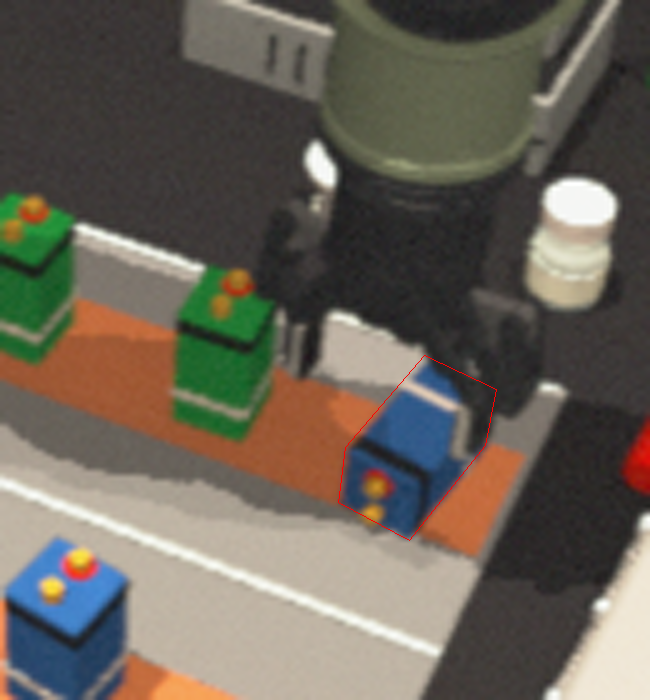

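View pics/o2.png

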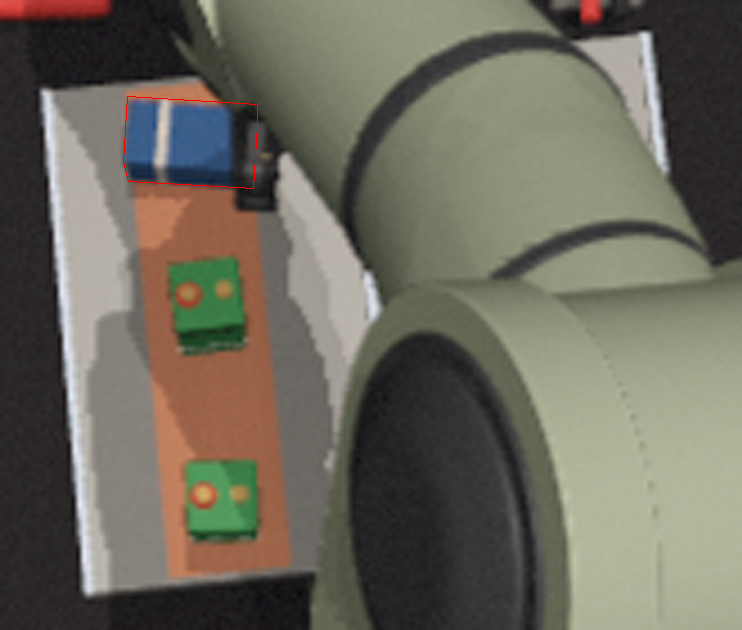

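Call:
step_arm(plan=[[[0.3,-0.1,-2,0],[0.3,-0.1,-4,0],[0.3,-0.1,-4.9,0],[0.3,-0.1,-4.9,0]]])

```text
clock: 29.85
position: [0.6759, -0.0099, 0.2141]
tool_rot: [3.126, -0.009, -0.089]
force: [-0.4, 0.3, 0.4]
grip_width: 0.0854
```

Call:
step_arm(plan=[[[0,0,0,0],[0,0,0,0],[0,0,0,0],[0,0,0,0],[0,0,0,0],[0,0,0,0],[0,0,0,0]]], jaw=0.8)

```text
clock: 30.43
position: [0.6761, -0.0099, 0.2155]
tool_rot: [3.126, -0.01, -0.089]
force: [-3.7, -0.7, 9.8]
grip_width: 0.0411
```

Call:
step_arm(plan=[[[0,0,0.5,0],[0,0,1,0],[0,0,1.5,0],[0,0,2,0],[0,0,2.5,0],[0,0,3,0],[0,0,3.5,0],[0,0,3.5,0]]])

```text
clock: 31.1
position: [0.6763, -0.0099, 0.2517]
tool_rot: [3.125, -0.011, -0.089]
force: [-0.9, -1.9, 1.9]
grip_width: 0.0406
```

```bash
python3 - <<'E'
from h import *
print(bot.observe()['position'],bot.observe()['tool_rot'])
f=snap('side','s27')
E
python3 crop.py s27 270 160 400 300 5 c5
```

```text
[ 0.67633462 -0.00993697  0.25165649] [ 3.12549962 -0.01104122 -0.08924399]
```

View pics/c5.png

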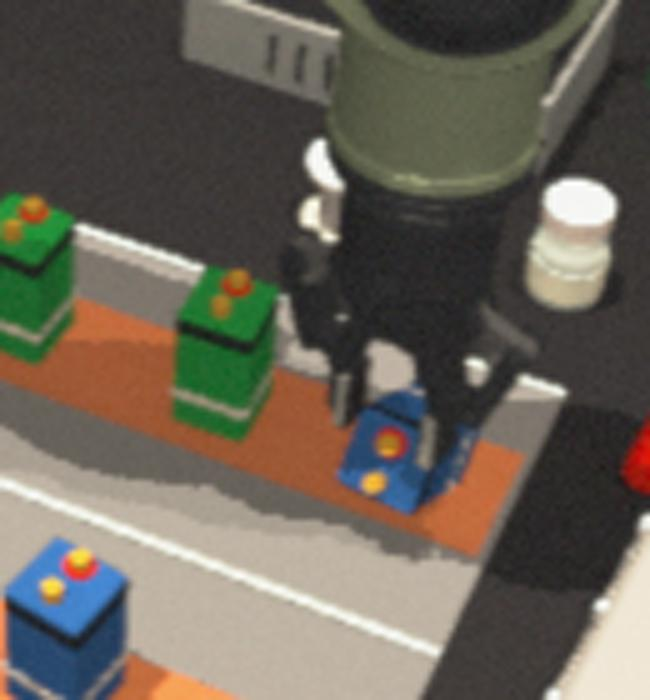

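Call:
step_arm(plan=[[[0,0,0.3,0],[0,0,0.6,0],[0,0,0.9,0],[0,0,1.2,0],[0,0,1.5,0],[0,0,1.5,0]]])

```text
clock: 31.65
position: [0.6764, -0.0101, 0.2669]
tool_rot: [3.125, -0.011, -0.089]
force: [-0.6, 0.3, 2.0]
grip_width: 0.0396
```

```bash
python3 - <<'E'
from tilt import *
print(bot.observe()['position'],bot.observe()['force'])
f=snap('side','s28')
table('s28',(.676,0,.1),(.09,.995))
E
python3 crop.py s28 270 160 400 300 5 c5
```

```text
[ 0.67640691 -0.01014063  0.26691   ] [-0.57171806  0.28529474  1.95785695]
0 [ 0.85 -5.75] ang 82.0
10 [ 1.56 -6.5 ] ang 77.0
20 [ 2.22 -7.06] ang 73.0
30 [ 2.81 -7.4 ] ang 69.0
40 [ 3.32 -7.52] ang 66.0
50 [ 3.73 -7.41] ang 63.0
60 [ 4.03 -7.07] ang 60.0
70 [ 4.2  -6.52] ang 57.0
80 [ 4.25 -5.77] ang 54.0
90 [ 4.16 -4.85] ang 49.0
```

View pics/c5.png

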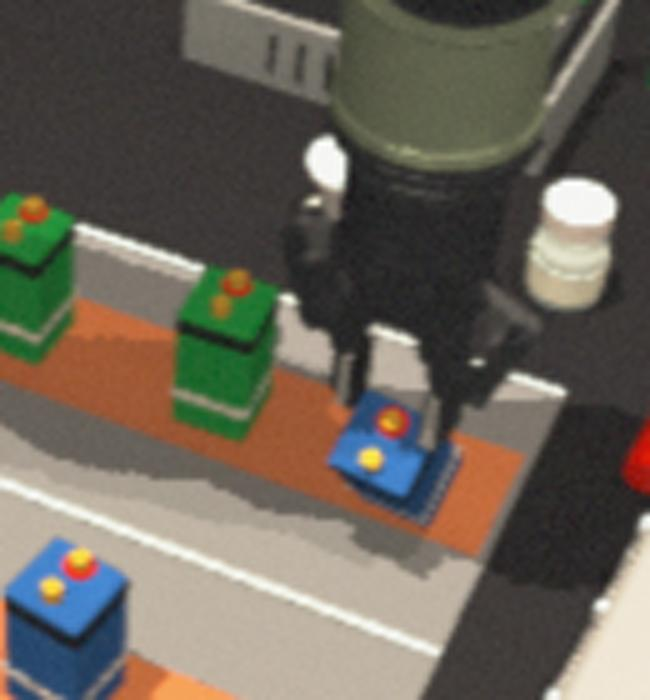

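Call:
step_arm(plan=[[[0,0.3,0.2,0],[0,0.7,0.3,0],[0,1.1,0.3,0],[0,1.5,0.2,0],[0,1.6,0,0],[0,1.6,-0.3,0],[0,1.6,-0.3,0]]])

```text
clock: 32.28
position: [0.6778, 0.0076, 0.2672]
tool_rot: [3.127, -0.018, -0.089]
force: [-3.0, 2.3, 37.1]
grip_width: 0.0261
```

```bash
python3 - <<'E'
from tilt import *
print(bot.observe()['position'],bot.observe()['force'])
f=snap('side','s29')
E
python3 crop.py s29 270 160 400 300 5 c5
```

```text
[0.67782774 0.00757124 0.26719111] [-3.04217282  2.26046036 37.08637628]
```

View pics/c5.png

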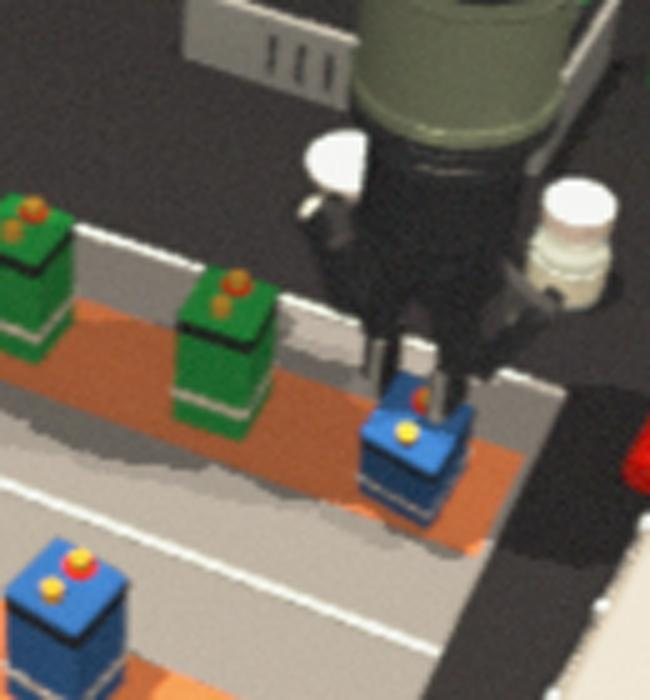

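Call:
step_arm(plan=[[[0,0,0.3,0],[0,0,0.6,0],[0,0,1.5,0],[0,0,4,0],[0,0,7,0],[0,0,7,0]]])

```text
clock: 32.83
position: [0.6787, 0.0079, 0.3426]
tool_rot: [3.128, -0.023, -0.089]
force: [0.9, 0.5, -2.0]
grip_width: 0.0258
```

```bash
python3 - <<'E'
from tilt import *
print(bot.observe()['position'],bot.observe()['force'])
f=snap('side','s30')
E
python3 crop.py s30 270 160 400 300 5 c5
```

```text
[0.67871029 0.00793086 0.34259478] [ 0.91084015  0.54506751 -2.01885933]
```

View pics/c5.png

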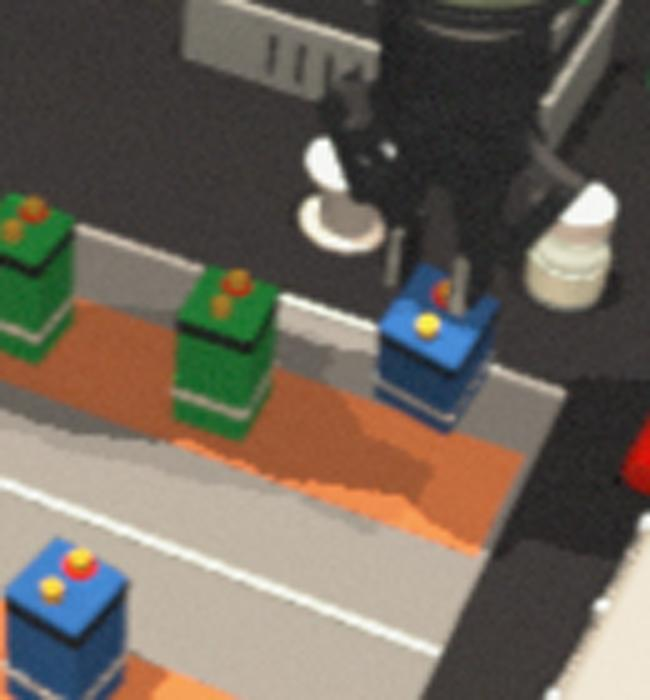

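Run:
```python
from tilt import *
f=load('s30');t=np.load('tray.npz')
X=back(f,270+438/5,160+322/5,.165);print(X,t['Rm']@(X[:2]-t['c']))
f=load('s29')
X=back(f,270+418/5,160+425/5,.09);print(X,t['Rm']@(X[:2]-t['c']))
```

```text
[ 0.69467601 -0.00868496  0.165     ] [0.13270906 0.06390999]
[ 0.69250418 -0.00746713  0.09      ] [0.13062721 0.06527595]
```

Call:
step_arm(plan=[[[0,0.5,-1,0],[0,1,-2,0],[0,1.5,-3,0],[0,1.5,-4,0],[0,1.5,-5,0],[0,1.5,-6,0],[0,1.5,-6.8,0],[0,1.5,-7.2,0],[0,1.5,-7.2,0]]])

```text
clock: 33.63
position: [0.6786, 0.0229, 0.2681]
tool_rot: [3.128, -0.022, -0.089]
force: [-0.6, 0.7, 4.1]
grip_width: 0.0262
```

```bash
python3 - <<'E'
from tilt import *
print(bot.observe()['position'],bot.observe()['force'])
f=snap('side','s31')
E
python3 crop.py s31 270 160 400 300 5 c5
```

```text
[0.67857156 0.02292224 0.26807959] [-0.64998625  0.72352249  4.07089632]
```

View pics/c5.png

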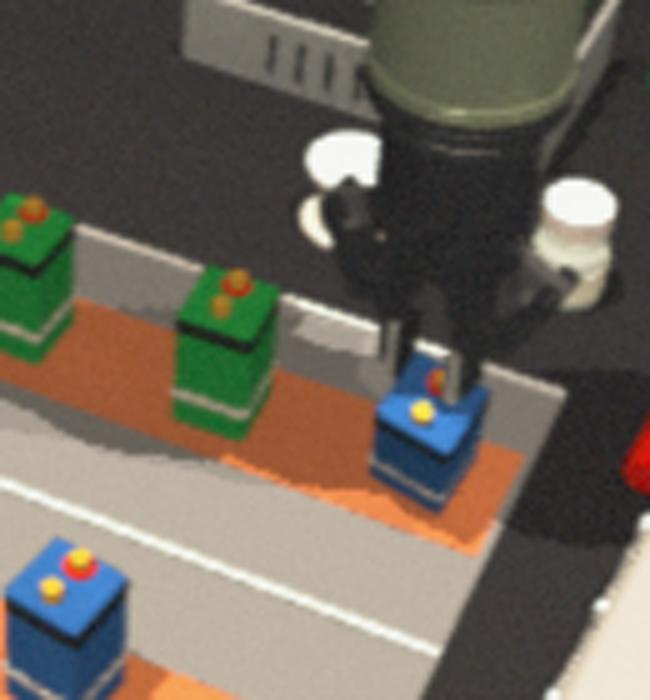

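Call:
step_arm(plan=[[[0,0.3,-0.1,0],[0,0.6,-0.15,0],[0,0.9,-0.2,0],[0,1.2,-0.3,0],[0,1.5,-0.4,0],[0,1.5,-0.4,0]]])

```text
clock: 34.18
position: [0.6789, 0.039, 0.2653]
tool_rot: [3.129, -0.024, -0.088]
force: [-3.2, 2.2, 13.2]
grip_width: 0.0262
```

```bash
python3 - <<'E'
from tilt import *
print(bot.observe()['position'],bot.observe()['force'])
f=snap('side','s32')
E
python3 crop.py s32 270 160 400 300 5 c5
```

```text
[0.67888289 0.0389501  0.26526277] [-3.17232862  2.21774419 13.15096877]
```

View pics/c5.png

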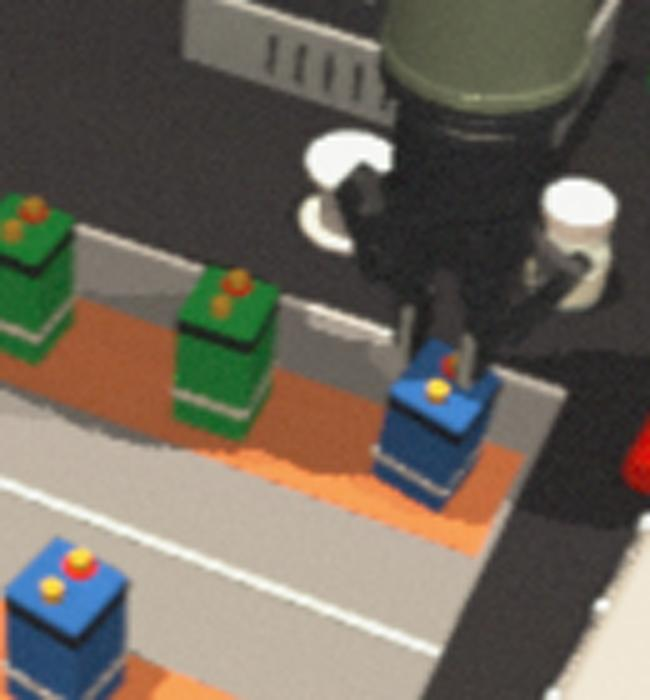

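Call:
step_arm(plan=[[[0,-0.3,0,0],[0,-0.6,0.1,0],[0,-0.6,0.1,0]]])

```text
clock: 34.48
position: [0.6791, 0.0323, 0.2669]
tool_rot: [3.129, -0.025, -0.089]
force: [-3.1, 1.9, 6.5]
grip_width: 0.0261
```

Call:
step_arm(plan=[[[0,0,0.2,0],[0,0,0.4,0],[0,0,0.4,0],[0,0,0.4,0],[0,0,3,0],[0,0,7,0],[0,0,9,0],[0,0,9,0]]], jaw=0)

```text
clock: 35.15
position: [0.68, 0.0327, 0.3618]
tool_rot: [3.131, -0.031, -0.089]
force: [0.6, 0.7, -0.6]
grip_width: 0.0856
```

```bash
python3 - <<'E'
from tilt import *
print(bot.observe()['position'],bot.observe()['force'])
f=snap('side','s33')
E
python3 crop.py s33 270 160 400 300 5 c5
```

```text
[0.67995652 0.03267606 0.36177971] [ 0.55162184  0.72825838 -0.61945193]
```

View pics/c5.png

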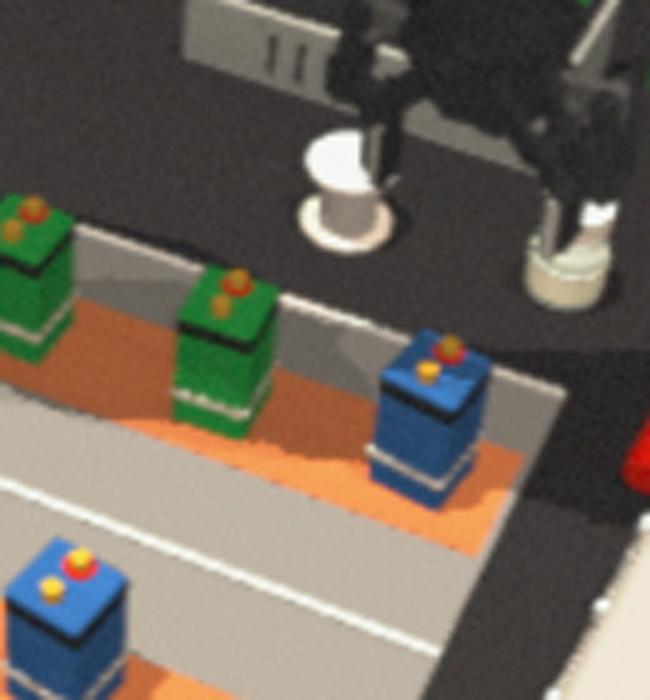

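```bash
python3 - <<'E'
from h import *
f=snap('top','t5')
E
python3 crop.py t5 220 110 385 250 4.5 c5
```

Call:
step_arm(plan=[[[-2,3,0,0.12],[-4,6,0,0.24],[-6,9,0,0.36],[-8,12,0,0.48],[-10,15,0,0.6],[-12,18,0,0.72],[-14,21,0,0.84],[-16,24,0,0.96],[-18,27,0,1.08],[-20,30,0,1.2],[-22,33,0,1.32],[-22,33,0,1.44]]])

```text
clock: 36.25
position: [0.4541, 0.3677, 0.3572]
tool_rot: [3.132, -0.028, 1.365]
force: [-0.8, 0.5, -0.1]
grip_width: 0.0854
```

View pics/c5.png

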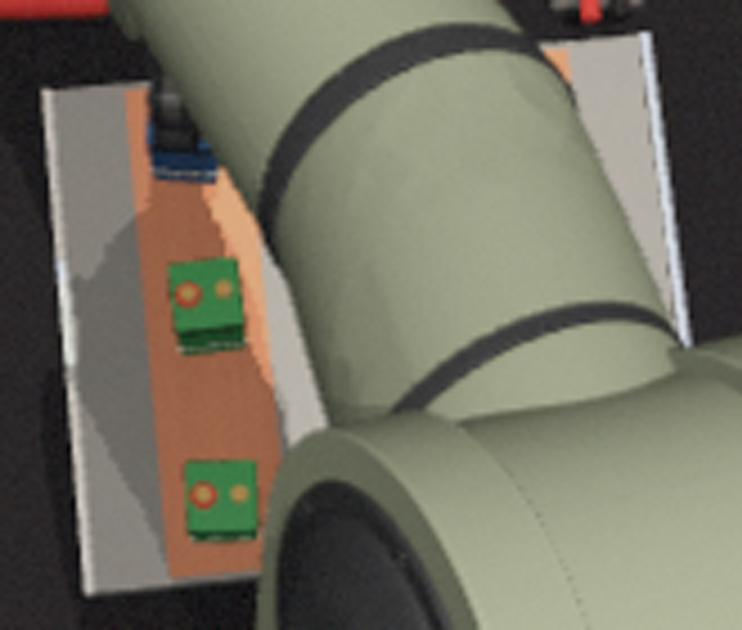

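```bash
python3 - <<'E'
from h import *
f=snap('top','t6');snap('side','s34')
s=bot.observe();print(s['qpos'].round(3),s['position'],s['tool_rot'])
E
python3 crop.py t6 220 110 385 250 4.5 c6;python3 crop.py s34 190 150 390 350 3.5 c7
```

```text
[-0.145  0.667 -0.934  1.736  0.619  1.03   0.061] [0.45804549 0.36321922 0.35624415] [ 3.13123286 -0.02531626  1.3568314 ]
```

View pics/c6.png

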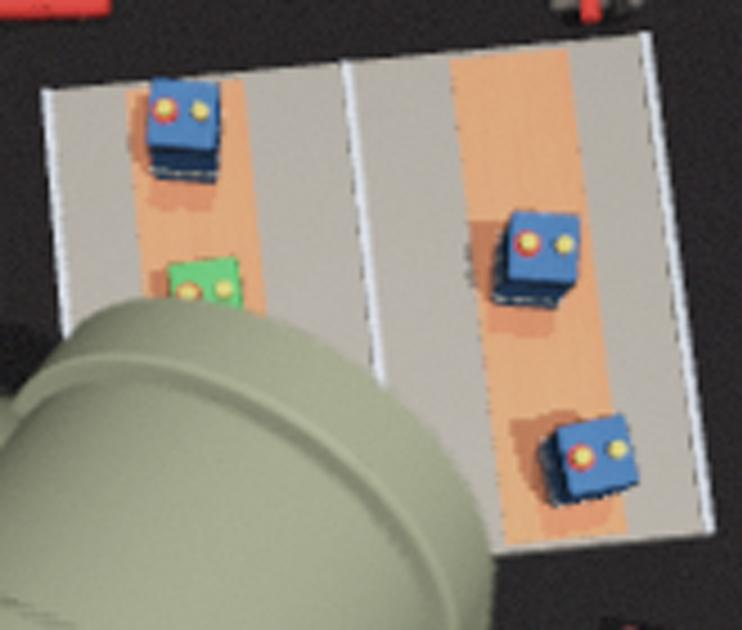

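View pics/c7.png

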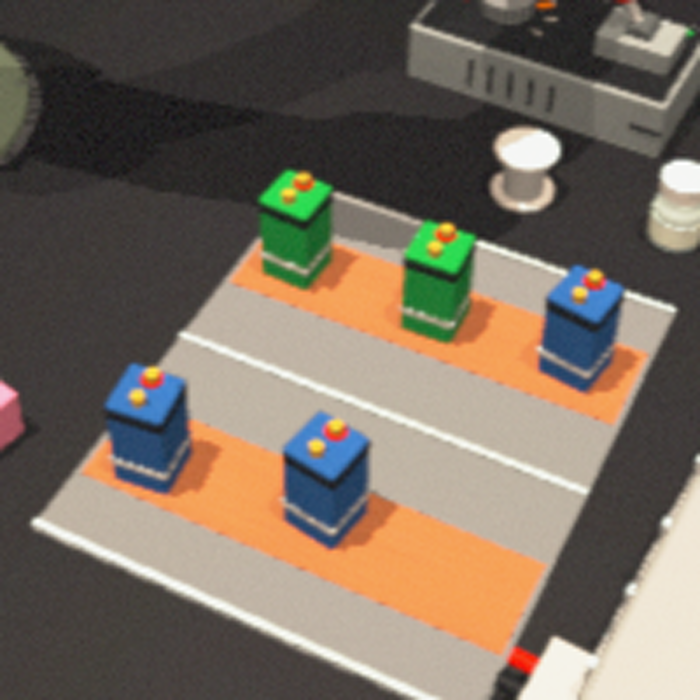

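Run:
```python
from h import *
f=load('t6');t=np.load('tray.npz')
for p in((184,110),(543,244),(598,456)):
  X=back(f,220+p[0]/4.5,110+p[1]/4.5,.088);print(X,t['Rm']@(X[:2]-t['c']))
```

```text
[0.67916076 0.03785901 0.088     ] [0.12046914 0.1114205 ]
[ 0.58696569 -0.18219063  0.088     ] [ 0.01319007 -0.10168271]
[ 0.45386118 -0.20917134  0.088     ] [-0.12146886 -0.1193389 ]
```

Call:
step_arm(plan=[[[0.1,0,-2,0.1],[0.1,0,-4,0.2],[0.1,0,-6,0.3],[0.1,0,-8,0.3],[0.1,0,-10,0.3],[0.1,0,-11.4,0.3],[0.1,0,-11.8,0.3],[0.1,0,-11.8,0.3]]])

```text
clock: 37.02
position: [0.4591, 0.3627, 0.2373]
tool_rot: [3.133, -0.024, 1.655]
force: [-0.9, -0.5, 0.6]
grip_width: 0.0855
```

```bash
python3 - <<'E'
from h import *
snap('side','s35');s=bot.observe();print(s['qpos'].round(3),s['position'],s['tool_rot'],s['force'])
E
python3 crop.py s35 310 110 375 170 10 c5
```

```text
[-0.18   0.842 -0.883  1.805  0.826  0.882  0.207] [0.45920375 0.36309861 0.2383213 ] [ 3.13158361 -0.02519208  1.65523871] [-0.49902293  0.10276915  0.40898807]
```

View pics/c5.png

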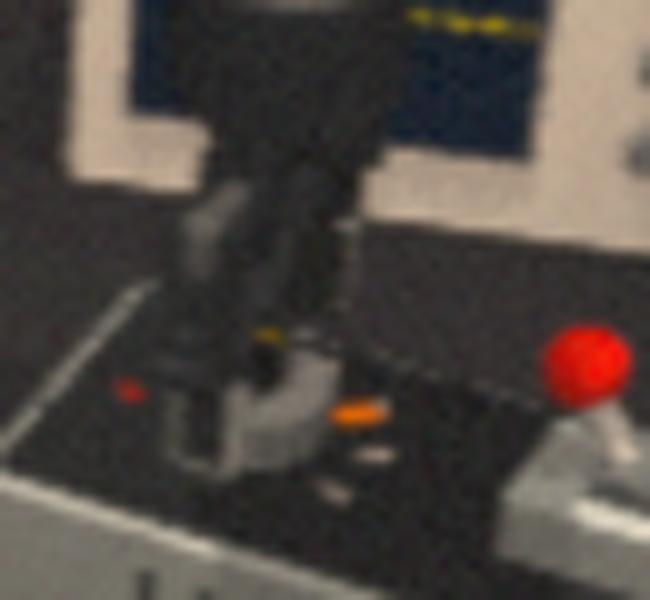

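Close, then turn clockwise (negative yaw) in two calls.

Call:
step_arm(plan=[[[0,0,0,0],[0,0,0,0],[0,0,0,0],[0,0,0,0],[0,0,0,0],[0,0,0,0]]], jaw=0.6)

```text
clock: 37.57
position: [0.4599, 0.3612, 0.239]
tool_rot: [3.131, -0.02, 1.653]
force: [0.2, -17.3, 15.8]
grip_width: 0.0513
```

Call:
step_arm(plan=[[[0,0,0,-0.1],[0,0,0,-0.2],[0,0,0,-0.3],[0,0,0,-0.4],[0,0,0,-0.5],[0,0,0,-0.6],[0,0,0,-0.7],[0,0,0,-0.8],[0,0,0,-0.9],[0,0,0,-1.0],[0,0,0,-1.1],[0,0,0,-1.1]]])

```text
clock: 38.57
position: [0.4573, 0.3618, 0.2392]
tool_rot: [3.132, -0.016, 0.548]
force: [-20.3, -2.1, 7.4]
grip_width: 0.051
```

```bash
python3 - <<'E'
from h import *
snap('side','s36');s=bot.observe();print(s['qpos'].round(3),s['position'],s['tool_rot'],s['force'],s['moment'])
E
python3 crop.py s36 310 110 375 170 10 c5
```

```text
[-0.341  0.75  -0.631  1.816  0.635  0.774 -0.758] [0.45732292 0.36182245 0.23919317] [ 3.13152839 -0.0163522   0.55314041] [-20.32449361  -3.12193335   7.13682112] [-0.5442655  4.5618968 -0.0493127]
```

View pics/c5.png

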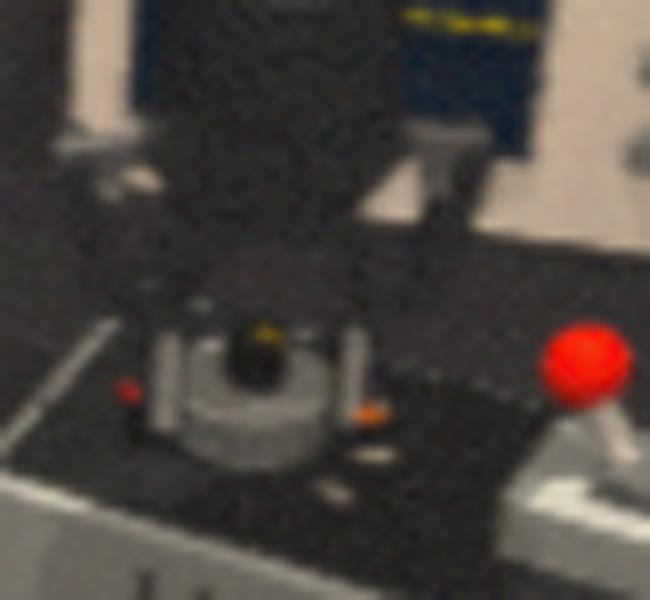

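Run:
```python
from h import *
f=load('t2')
px=lambda x,y:(115+x/10-.5*0,185+y/10)
c=back(f,*px(302,321),.081); print(c)
def ang(p,z): 
    X=back(f,*px(*p),z);d=X-c;return (np.pi-np.arctan2(d[1],d[0]))%(2*np.pi),np.hypot(d[0],d[1])
print('tab',ang((236,225),.06),'red',ang((326,480),.06),'ptr',ang((297,388),.081),'tick',ang((206,214),.06))
```

```text
[0.4553305  0.36219948 0.081     ]
tab (np.float64(2.4375099105788154), np.float64(0.03982544341216064)) red (np.float64(6.27157078197437), np.float64(0.042317926230787964)) ptr (np.float64(0.06030630638943579), np.float64(0.018542167011249392)) tick (np.float64(2.3481521076796947), np.float64(0.04809089444107574))
```

Call:
step_arm(plan=[[[-0.1,-0.1,0,-0.1],[-0.1,-0.1,0,-0.2],[-0.1,-0.1,0,-0.3],[-0.1,-0.1,0,-0.42],[-0.1,-0.1,0,-0.54],[-0.1,-0.1,0,-0.66],[-0.1,-0.1,0,-0.78],[-0.1,-0.1,0,-0.9],[-0.1,-0.1,0,-1.02],[-0.1,-0.1,0,-1.14],[-0.1,-0.1,0,-1.26],[-0.1,-0.1,0,-1.3]]])

```text
clock: 39.62
position: [0.4556, 0.3638, 0.2398]
tool_rot: [3.137, -0.013, -0.752]
force: [0.6, 19.8, -15.3]
grip_width: 0.051
```

Call:
step_arm(plan=[[[0,0,0,0],[0,0,0,0],[0,0,0,0],[0,0,4,0],[0,0,8,0],[0,0,10,0],[0,0,10,0]]], jaw=0)

```text
clock: 40.2
position: [0.4565, 0.364, 0.3447]
tool_rot: [-3.14, -0.014, -0.752]
force: [0.0, 0.7, -0.6]
grip_width: 0.0853
```

```bash
python3 - <<'E'
from h import *
snap('side','s37');s=bot.observe();print(s['qpos'].round(3),s['position'],s['tool_rot'],s['force'])
E
python3 crop.py s37 310 110 375 170 10 c5
```

```text
[-0.519  0.549 -0.366  1.759  0.262  0.882 -1.757] [0.45616925 0.36360509 0.34233357] [ 3.14082917 -0.01367871 -0.75238486] [ 0.33441402  0.01253296 -0.04661145]
```

View pics/c5.png

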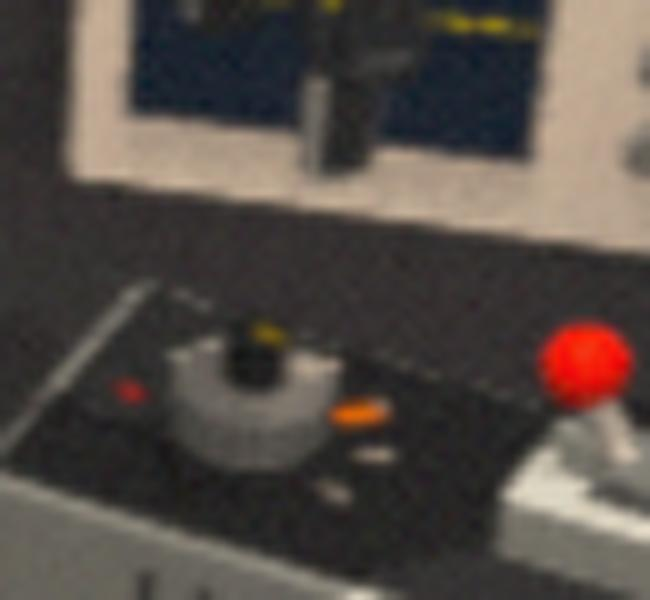

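Call:
step_arm(plan=[[[0,-4,2,0.1],[1,-8,4,0.2],[2,-12,4,0.3],[3,-16,4,0.4],[4,-20,4,0.5],[5,-24,4,0.6],[5,-28,4,0.7],[5,-32,4,0.75],[5,-34,4,0.75]]])

```text
clock: 41.0
position: [0.5057, 0.0184, 0.3814]
tool_rot: [3.139, -0.012, -0.002]
force: [0.5, -0.1, 0.4]
grip_width: 0.0853
```

Run:
```python
from h import *
f=snap('top','t7');s=bot.observe();print(s['position'],s['tool_rot'])
im=cv2.resize(f['pixels'][185:245,115:175],None,fx=10,fy=10,interpolation=cv2.INTER_CUBIC)
cv2.imwrite('pics/c6.png',im)
```

```text
[0.50579771 0.01580687 0.38132569] [ 3.13791524 -0.01155405 -0.00836193]
```

View pics/c6.png

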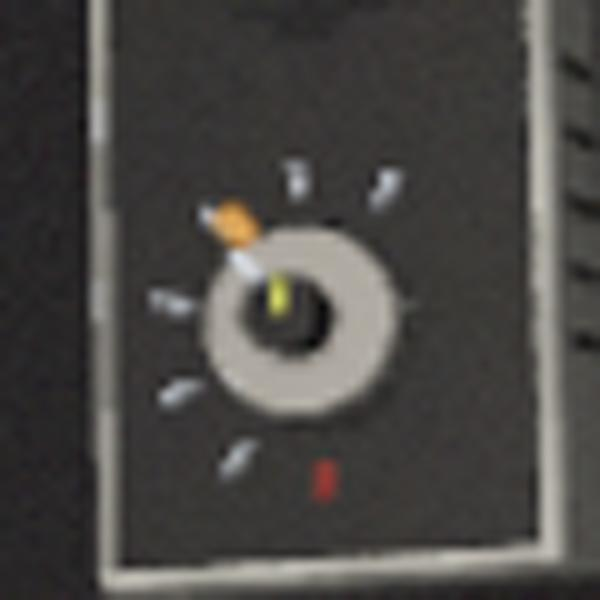

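Run:
```python
from h import *
f=load('t7'); im=f['px'][185:245,115:175]
big=cv2.resize(im,None,fx=10,fy=10,interpolation=cv2.INTER_CUBIC)
h=cv2.cvtColor(big,cv2.COLOR_BGR2HSV)
o=cv2.inRange(h,(8,110,120),(22,255,255)); m=cv2.moments(o,True);print('tab',m['m10']/m['m00'],m['m01']/m['m00'],m['m00'])
g=cv2.cvtColor(big,cv2.COLOR_BGR2GRAY)
ring=((g>135)&(h[...,1]<45)).astype(np.uint8);n,l,st,ce=cv2.connectedComponentsWithStats(ring);k=1+np.argmax(st[1:,4]);print('ring',st[k],ce[k])
hull=cv2.convexHull(np.argwhere(l==k)[:,::-1].astype(np.int32));print('ell',cv2.fitEllipse(hull))
sub=np.zeros_like(g);sub[235:295,215:275]=1
w=(sub>0)&(h[...,0]>95)&(h[...,0]<130)&(g>165);ys,xs=np.nonzero(w);print('ptr',xs.mean(),ys.mean(),w.sum())
cen=cv2.fitEllipse(hull)[0]
for c0 in(cen,(302,321)):
  c=back(f,115+c0[0]/10,185+c0[1]/10,.081)
  def ang(p,z): d=back(f,115+p[0]/10,185+p[1]/10,z)-c;return (np.pi-np.arctan2(d[1],d[0]))%(2*np.pi),np.hypot(d[0],d[1])
  print(c,ang((m['m10']/m['m00'],m['m01']/m['m00']),.06),ang((246,264),.081),ang((xs.mean(),ys.mean()),.081),'red',ang((326,480),.06))
```

```text
tab 236.55361216730037 225.3026615969582 1315.0
ring [  209   231   184   180 19015] [303.57175914 321.71149093]
ell ((298.21478271484375, 319.2969970703125), (183.1534423828125, 186.88479614257812), 64.97895812988281)
ptr 246.03838383838385 266.4343434343434 495
[0.45583328 0.36324853 0.081     ] (np.float64(2.4513791807622862), np.float64(0.03859600886282052)) (np.float64(2.394591681529946), np.float64(0.021519605017054057)) (np.float64(2.3734002141257715), np.float64(0.02101231388225823)) red (np.float64(6.2472218460659725), np.float64(0.042845558801373786))
[0.4553305  0.36219948 0.081     ] (np.float64(2.4390521592907186), np.float64(0.03965465474366873)) (np.float64(2.375652147382097), np.float64(0.022605334082402697)) (np.float64(2.3550746377945355), np.float64(0.022106529320444476)) red (np.float64(6.27157078197437), np.float64(0.042317926230787964))
```

Call:
step_arm(plan=[[[-0.5,4,0,0.05],[-1,8,0,0.1],[-1.5,12,0,0.15],[-2,16,0,0.2],[-2.5,20,0,0.25],[-3,24,0,0.3],[-3.5,28,0,0.3],[-4.2,32,0,0.3],[-4.9,34.7,-2,0.3],[-4.9,34.7,-5,0.3],[-4.9,34.7,-6,0.3],[-4.9,34.7,-6,0.3]]])

```text
clock: 42.05
position: [0.4564, 0.3617, 0.3184]
tool_rot: [3.136, -0.007, 0.292]
force: [1.8, -0.7, -0.5]
grip_width: 0.0854
```

Run:
```python
from h import *
s=bot.observe();print(s['position'],s['tool_rot'])
```

```text
[0.45639535 0.36170689 0.31844781] [ 3.13551532 -0.00666057  0.29192306]
```

Call:
step_arm(plan=[[[0,0.1,-3,0],[0,0.1,-6,0],[0,0.1,-7.6,0],[0,0.1,-8,0],[0,0.1,-8,0]]])

```text
clock: 42.47
position: [0.457, 0.3619, 0.2387]
tool_rot: [3.135, -0.006, 0.291]
force: [0.5, -0.3, -0.2]
grip_width: 0.0854
```

Call:
step_arm(plan=[[[0,0,0,0],[0,0,0,0],[0,0,0,0],[0,0,0,0],[0,0,0,0],[0,0,0,0]]], jaw=0.6)

```text
clock: 42.97
position: [0.4578, 0.362, 0.2403]
tool_rot: [3.135, -0.009, 0.29]
force: [1.9, -2.0, 10.2]
grip_width: 0.051
```

Call:
step_arm(plan=[[[0,0,0,-0.03],[0,0,0,-0.07],[0,0,0,-0.07],[0,0,0,-0.07]]])

```text
clock: 43.3
position: [0.4577, 0.362, 0.2406]
tool_rot: [3.135, -0.009, 0.221]
force: [-1.2, 0.4, -1.9]
grip_width: 0.0507
```

Call:
step_arm(plan=[[[0,0,0,0],[0,0,0,0],[0,0,0,0],[0,0,4,0],[0,0,8,0],[0,0,11,0],[0,0,14,0],[1,-4,14,0],[2,-8,14,0],[3,-12,14,0]]], jaw=0)

```text
clock: 44.13
position: [0.4877, 0.2407, 0.3813]
tool_rot: [3.135, -0.01, 0.222]
force: [1.3, -0.4, -0.3]
grip_width: 0.0855
```

Call:
step_arm(plan=[[[0,-4,0,0],[0,-8,0,0],[0,-12,0,0],[0,-16,0,0],[0,-20,0,0],[0,-22,0,0],[0,-22,0,0]]])

```text
clock: 44.72
position: [0.4876, 0.0159, 0.3813]
tool_rot: [3.133, -0.01, 0.216]
force: [0.7, -0.0, 0.3]
grip_width: 0.0853
```

Run:
```python
from h import *
f=snap('top','t8');s=bot.observe();print(s['position'],s['tool_rot'])
im=cv2.resize(f['pixels'][185:245,115:175],None,fx=10,fy=10,interpolation=cv2.INTER_CUBIC)
cv2.imwrite('pics/c6.png',im)
```

```text
[0.48768476 0.01844611 0.38146662] [ 3.13429107 -0.01053406  0.21827172]
```

View pics/c6.png

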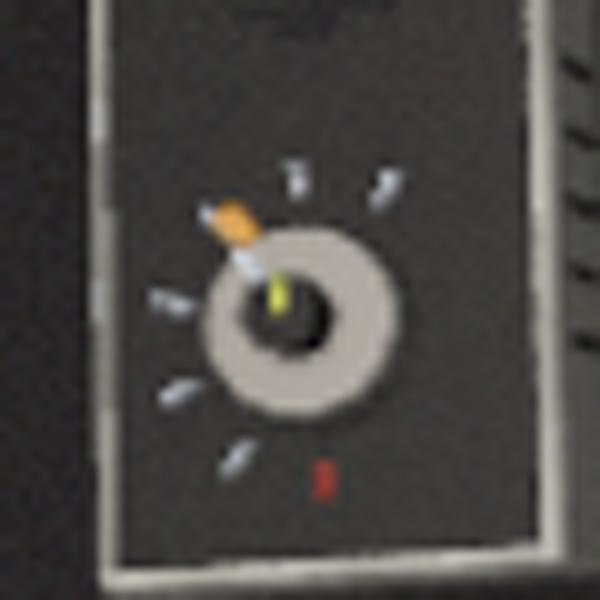

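Call:
step_arm(plan=[[[0.3,4,0,-0.05],[0.6,8,0,-0.1],[0.9,12,0,-0.15],[1.2,16,0,-0.19],[1.5,20,0,-0.19],[1.8,24,0,-0.19],[2.1,28,0,-0.19],[2.4,32,0,-0.19],[2.7,35.2,0,-0.19],[2.7,35.2,-2,-0.19],[2.7,35.2,-4,-0.19],[2.7,35.2,-4,-0.19]]], jaw=1)

```text
clock: 45.77
position: [0.5132, 0.3715, 0.3381]
tool_rot: [3.132, -0.007, 0.031]
force: [0.0, 0.7, -0.7]
grip_width: 0.0003
```

```bash
python3 - <<'E'
from h import *
snap('side','s38');s=bot.observe();print(s['position'],s['tool_rot'],s['grip_width'])
E
python3 crop.py s38 310 90 400 190 6 c5
```

```text
[0.51370482 0.37127193 0.34013008] [ 3.13295087 -0.00791558  0.03019344] 4.600079985415619e-06
```

View pics/c5.png

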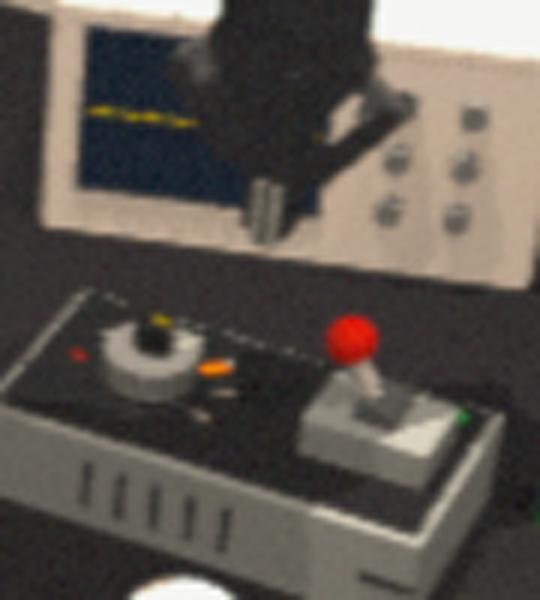

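Call:
step_arm(plan=[[[0,0,-2,0],[0,0,-4,0],[0,0,-5.7,0],[0,0,-5.7,0],[0,0,-5.7,0]]])

```text
clock: 46.23
position: [0.5137, 0.3716, 0.2841]
tool_rot: [3.133, -0.008, 0.03]
force: [1.1, -0.1, 0.4]
grip_width: -0.0
```

Call:
step_arm(plan=[[[1,0,0,0],[2,0,0,0],[3,0.1,0,0],[4,0.1,0,0],[5,0.1,0,0],[5.8,0.2,0,0],[6.4,0.2,0,0],[6.8,0.2,0,0],[6.8,0.2,0,0]]])

```text
clock: 46.98
position: [0.5822, 0.3735, 0.2839]
tool_rot: [3.133, -0.008, 0.03]
force: [-0.2, 0.8, 0.3]
grip_width: 0.0002
```

```bash
python3 - <<'E'
from h import *
snap('side','s39');s=bot.observe();print(s['position'],s['tool_rot'],s['force'])
E
python3 crop.py s39 310 90 400 190 6 c5
```

```text
[0.58186893 0.37354052 0.28396069] [ 3.133212   -0.00774832  0.03008664] [ 0.15635176 -0.15554673  0.56972183]
```

View pics/c5.png

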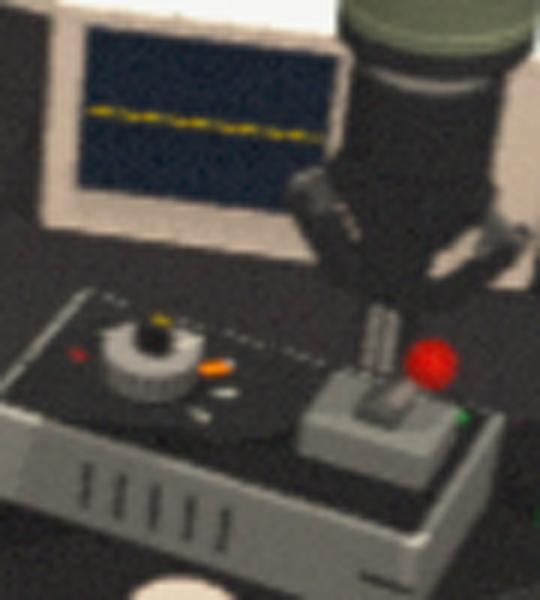

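Call:
step_arm(plan=[[[0.4,0,0,0],[0.8,0,0,0],[1.2,0,0,0],[1.2,0,0,0],[1.2,0,0,0]]])

```text
clock: 47.45
position: [0.5875, 0.3751, 0.2834]
tool_rot: [3.129, 0.007, 0.034]
force: [-59.1, -13.0, 32.0]
grip_width: -0.0002
```

```bash
python3 - <<'E'
from h import *
f=snap('side','s40');s=bot.observe();print(s['position'],s['force'])
def ball(f):
    h=cv2.cvtColor(f['pixels'],cv2.COLOR_BGR2HSV);m=(cv2.inRange(h,(0,170,110),(6,255,255))|cv2.inRange(h,(174,170,110),(180,255,255)))
    n,l,st,ce=cv2.connectedComponentsWithStats(m);return [(ce[i].round(1),st[i,4]) for i in range(1,n) if st[i,4]>20 and 310<ce[i][0]<400 and 110<ce[i][1]<190]
print(ball(f),[ (x,proj(f,(x,.372,z)).round(1)) for x,z in((.566,.121),(.588,.127),(.61,.121),(.616,.117))])
E
python3 crop.py s40 310 90 400 190 6 c5
```

```text
[0.58747829 0.37508315 0.28344585] [-58.89948632 -13.6662745   31.53556288]
[(array([381.7, 150.2]), np.int32(53))] [(0.566, array([368. , 145.6])), (0.588, array([374.9, 146.1])), (0.61, array([381.4, 149.9])), (0.616, array([383. , 151.5]))]
```

View pics/c5.png

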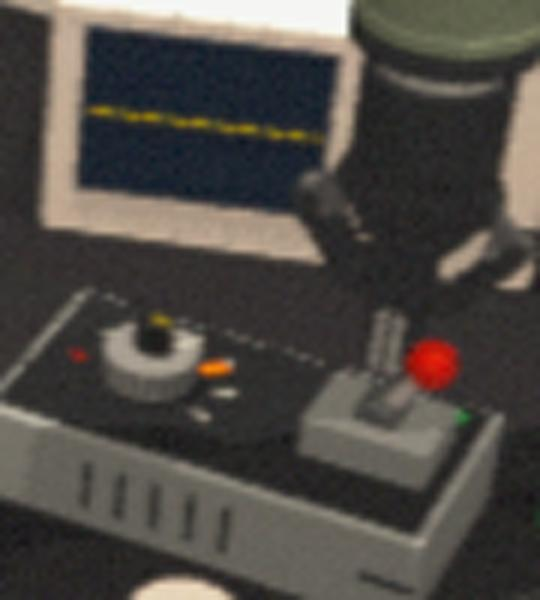

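Call:
step_arm(plan=[[[-1.5,0,0,0],[-3,0,0,0],[-3,0,3,0],[-3,0,7,0],[-3,0,10,0],[-3,-4,10,0],[-3,-8,10,0],[-3,-12,10,0],[-3,-16,10,0],[-3,-20,10,0],[-3,-24,10,0],[-3,-28,10,0]]])

```text
clock: 48.5
position: [0.5571, 0.0932, 0.3837]
tool_rot: [3.128, 0.006, 0.034]
force: [2.1, -0.6, 0.5]
grip_width: 0.0001
```

Call:
step_arm(plan=[[[-2,-3,2,0],[-4,-6,4,0],[-6,-8,4,0],[-6,-8,4,0]]])

```text
clock: 48.83
position: [0.4945, 0.0091, 0.4248]
tool_rot: [3.125, 0.006, 0.03]
force: [1.7, -0.2, -0.1]
grip_width: 0.0006
```

```bash
python3 - <<'E'
from h import *
f=snap('side','s41');g=snap('top','t9');s=bot.observe();print(s['position'],s['force'],s['clock'])
E
python3 crop.py t9 115 145 185 250 5.5 c6; python3 crop.py s41 190 110 410 350 3 c5
```

```text
[0.4966732  0.01238995 0.42441566] [ 0.01686455  0.89934674 -0.2714866 ] 48.9333
```

View pics/c5.png

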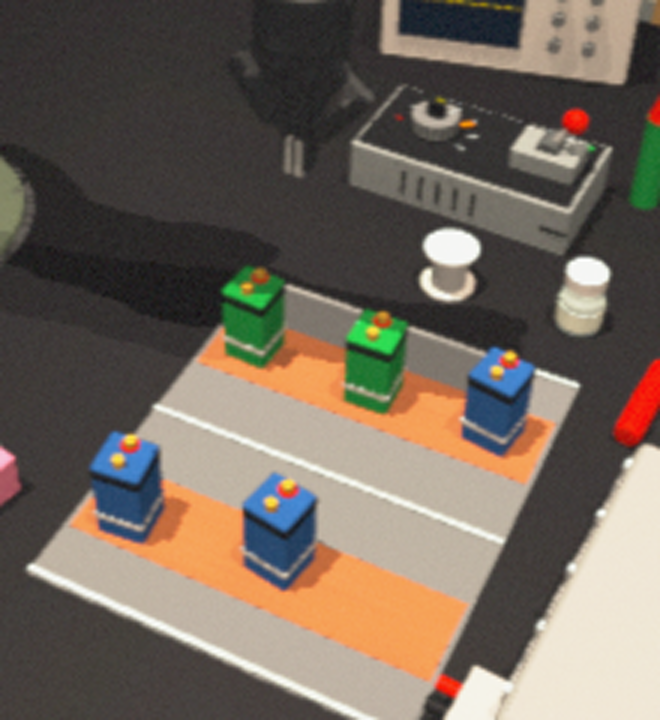

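View pics/c6.png

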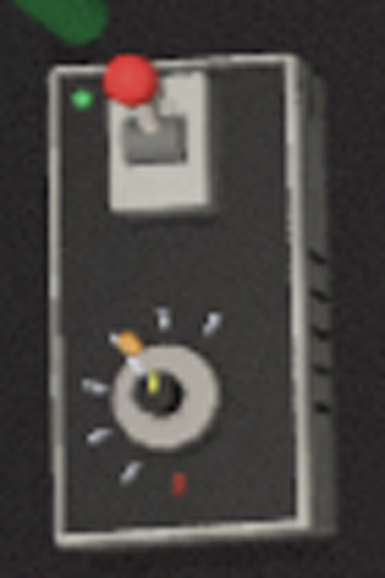

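View pics/t9.png

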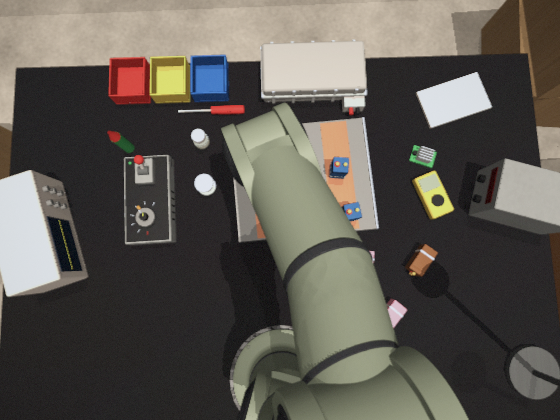

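Run:
```python
from h import *
a=back(load('top0'),139,175.2,.121);b=back(load('t9'),115+130/5.5,145+80/5.5,.121);print(a,b,2*np.arcsin(np.hypot(*(b-a)[:2])/.09))
bot.job_done()
```

```text
[0.56449567 0.36745677 0.121     ] [0.60778679 0.36912542 0.121     ] 1.0044331550061067
the job is handed in; nothing more can be done
```

I did all four steps in order and handed the job in at about 49 s of the 210 s allowed. My last checks were all within tolerance, and no verdict was reported.

- **Ring to zero:** I gripped the outer ring and turned it back until its pointer read about 0.06 rad from zero (needs below 0.12).
- **Blue cells:** Three of the four were present. I lifted each by its stud-end corner so the heavy end swung down, then pushed it upright against the tray floor. All three stand on strips, at about 120/+111, 13/−102 and −121/−119 mm in the tray frame. I had to regrip the middle one to centre it. The gripper slipped on the far one but caught it by the studs, and it still ended upright.
- **Green cells and bystanders:** The final pictures show both green cells upright. The spool, flux jar, multimeter and circuit board are where they started. The screwdriver and rotary tool I checked by eye only.
- **Ring to the orange tab:** After the first turn the pointer was about 0.06–0.08 rad short of the tab. I added 0.07 rad, and it now looks lined up (the limit is 0.15). I did not measure it again after that correction.
- **Fine knob:** Its yellow line looks unmoved in the last picture.
- **Lever:** I pushed it to its stop, and the wrist force peaked at about 60 N (limit 120). It measures about 1.00 rad, and the arm is clear of everything.

The two cameras disagreed by up to 6 mm on points around the charger and about 4 mm on the cells. I worked from values in between.

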